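Refill the spring-feed jar track

TASK

The spring-feed track of underglaze jars is down to its last jar. Draw the follower back by its knob until its pull-pin drops into the slot and holds it, without straining it against the end stop, and set the two loose small jars upright in the track behind the first one. Then lift the pin and ease the follower forward under control, never letting it snap, until it presses the row of three up against the front lip; let go, and do not drop or upset a jar or disturb the other things on the table.

Things in the scene. Friction and masses are not known exactly. Their poses are not given: they have to be found in the camera images.
- tray: Spring-feed jar track fixed to the table: open steel channel 286 mm long on a plywood board 290 x 100 mm. Origin: centre of the underside, on the table; x runs along the channel from the front lip (-x) to the rear (+x), z up. Channel floor 6 mm above the table, 50 mm wide inside; side walls 3 mm thick, tops at 32 mm. Jars in a closed row against the lip stand at tray x = -112, -66 and -20 mm.
- lip (a point): Middle of the foot of the front lip's inner face, on the channel floor (tray x = -135 mm). The lip is 5 mm thick, its top 26 mm above the table.
- follower (a joint): Place (m) of the follower along tray +x. 0 = its face touches one jar at the lip (face at tray x = -89 mm); 0.092 = touches a row of three. A roll spring pulls it (0.45 kg) to the lip with about 7 N all along. It latches somewhere between 0.115 and 0.153: the slot is in an end-stop strip clamped anew in each tray and not measured. 3.5 mm behind the latched place it meets the stop's rubber buffer.
- plunger (a joint): Height (m) of the sprung pull-pin in the follower. 0 = nose rides on the channel floor; -0.005 = dropped in the slot (latched); +0.010 = fully up. A spring pushes it down with about 4 N; let down anywhere in the 3.5 mm before the buffer, it drops in. To unlatch, lift it 6 to 14 mm from latched and keep it up until the follower is 12 mm forward of there; then the nose may ride on the floor.
- face (a point): Centre of the front of the follower's face plate (46 wide, 50 high, 5 mm thick, top 57 mm above the table), 30 mm in front of the knob's axis. Hard use: over 20 N on the buffer strains the stop, over 25 N of the plate on a jar rams it, and over 0.5 m/s forward is a snap.
- knob (a point): Centre of the pull-pin's knob: black upright cylinder 24 mm across, 22 mm high, the centre 76 mm above the table with the nose on the floor (71 mm latched). Below it: pin 8 mm and barrel 16 mm across (top at 45 mm). Pinch it from above to draw the follower or lift the pin. The sled ends 25 mm behind its axis.
- jar_first: The last jar, standing in the track against the lip: small round screw-lid jar, off-white with paper label, white lid. Body 46 mm across (40 at its bevelled foot) and 46 mm high, lid 42 mm across and 16 mm high on top of it (62 mm in all), about 130 g. Origin: centre of its underside; z up.
- jar_a: Loose small jar on the table, the same as jar_first (46 mm across, 62 mm high with its 16 mm high, 42 mm wide lid). Origin: centre of its underside; z up.
- jar_b: The second loose small jar, the same as jar_a. Either jar may stand in either place in the row.
- big_jar: Bystander: bigger jar of the same make, 64 mm across, 86 mm high, too wide for the track. Origin: centre of its underside.
- bowl: Bystander: bisque bowl, 104 mm across, 45 mm high. Origin: centre of its underside.
- brush: Bystander: brush 170 mm long, lying along its x. Origin: under its middle.
- wood_tool: Bystander: wooden modelling tool, about 175 mm long, 10 mm thick, lying along its x. Origin: under its middle.
- rib: Bystander: flat wooden rib, 85 x 45 x 6 mm. Origin: centre of its underside.

How it is judged:
By the outcome, as a careful person would: the job done as asked, in the order asked, and still so for the second after the job is handed in, with the robot touching nothing.
It also fails if it takes over 72 s, if anything falls off the work surface, if the arm or the gripper's body presses on something with over 40 N, if the wrist force passes 120 N, or if a joint passes its speed limit or range.

ROBOT

A 6-joint arm with a two-finger parallel gripper is mounted at the origin on the work surface. World frame = base frame: x ahead of the robot, y to its left, z up, the work surface at z = 0. Lengths are in m, angles in degrees, forces in N, time in s.
With the tool pointing down it reaches from about 0.35 to 0.8 m from the base axis. Payload 7.3 kg.
Tool frame: the origin (TCP) lies midway between the tips of the shut fingers; the grasp point (between the pads) lies 19 mm behind it (bot.grasp_offset is the distance from the TCP to the grasp point, in m); y points along the fingers, x is the direction in which the jaws open and shut, and the axes are right-handed (so a half turn about y gives the same grasp; the last joint's range is limited). The gripper opens to 85 mm and grips with 20 to 120 N. Pads are 22 mm wide; open, the fingers measure 114 mm over their backs; the gripper's body (76 mm by 85 mm) begins 54 mm behind the grasp point. The pads swing forward as they close: fully open they stand 13 mm farther back than shut.
Start: joints at [61.593, 19.595, 87.324, -0, 73.075, -8.365], TCP at [0.18, 0.493, 0.193] pointing down, gripper open.
Joint ranges: [-145.02, 145.02], [-44.19, 115.74], [2.07, 154.8], [-57.11, 237.11], [16.16, 152.29], [-177.93, 177.93]. Speed limits (degrees/s): [147.25, 147.25, 180, 180, 180, 180].

INTERFACE

Orientations are given as [roll, pitch, yaw] about the fixed x, y, z axes, in that order (R = Rz(yaw) Ry(pitch) Rx(roll)).
In Python, from workcell import get_state, optics, bot, nets gives the robot as it stands. The module is installed in compiled form; this text tells all that it offers.
- The arm moves only by the shell command python3 -m inch 'ROWS' [FORCE]. ROWS is JSON, a list that holds one entry, the list of rows, each a list of 5 numbers: the opening, from 0 (shut) to 1 (fully open), then the shift along the tool's x, y, z each as a share of 0.15 m, from -1 to 1, then the turn about the tool's y as a share of 60 degrees, from -1 to 1. A call has 1 to 20 rows; each row is the pose to reach, as a shift and turn from the pose commanded when the call began, along the tool's axes at that moment; what a row does not reach only later rows make up. A row lasts 1/10 s, in which the tool goes at most 50 mm and 8.59 degrees, less where a joint would pass 70% of its speed; a pose out of reach is approached as far as the arm can. A call with a number of a shift or a turn outside -1 to 1 is refused whole. A call with a gripper value outside its range is refused whole. The fingers move at their own pace and stop on an object; FORCE is the grip in N (left out, the last holds). Time passes only in rows, so rows that repeat a pose let the fingers close. It gives the time, the measured TCP pose, the force and the opening at its end, in the units of the state.
- get_state(): the state, without advancing time (a new reading comes with each control period).
- optics.get_image(name): name is "scene" or "side" or "wrist"; returns a dict with "pixels" (420x560x3 uint8, red, green, blue), "K" (3x3 intrinsics, pixels), "rvec" (rotation vector, rad) and "tvec" (3), from world to camera coordinates, as OpenCV has them. Camera axes: x right, y down, z forward; pixel columns grow to the right and rows downward; lengths in m; the calibration is good to about 2 mm. A picture is of the moment at which its call begins. There is no depth.
- bot.finish_job(): hands the job in, once; it reports no verdict.
Trained networks look in a picture, given as the dict that the camera call returned (one of the last four; its "shot" number tells which), for a name from the list of things; names that differ only in an ending like _2 or _b are one class to them, and where a whole thing is asked for, a point or a joint stands for the part that bears it (a point fixed in the world has none). Each returns a list of dicts, best first, with "confidence" (0 to 1); they miss things now and then, are a little off and sometimes report something else, mostly with a low value. They report only what shows in the picture. A call takes as long as a camera call.
- nets.find_in(picture, label): "extent" ([centre column, centre row, width, height] in pixels, round what is visible of it).
- nets.trace(picture, label): "mask" (420x560 bool, what is visible of it) and "extent" ([centre column, centre row, width, height] in pixels, round what is visible of it).
- nets.tip_of(picture, label): "position" ([column, row] in pixels: a listed point, or the origin of a listed thing).
The state is a dict: "time": time; "joints": joint angles; "qd": joint speeds; "joint_efforts": joint torques, N m; "tool_pos": TCP position; "orientation": TCP orientation; "contact_force": force on the tool from outside, world axes, zero at the start; "wrist_torque": the same for the moment, N m; "finger_gap": opening from 0.0 (shut) to 1.0 (fully open).
Only numpy, scipy, OpenCV 4.12 (cv2) and the standard library are available. Lean on these libraries where they do the work, as an engineer would, in place of code of your own. Each camera call takes 0.05 s, during which the arm holds its last target.

## Working session

There is one attempt and no reset: what is moved stays moved. The work goes in short steps, Python scripts to look and compute and a shell command to move; the robot and the scene stay as the last step left them, time stands still between calls to the robot, and variables do not carry over. Pictures are saved under pics/ and viewed, and the job is handed in when it is done.

```bash
mkdir -p pics; ls
python3 - <<'E'
from workcell import get_state, optics, bot, nets
import cv2
s=get_state(); print(s); print(bot.grasp_offset)
for n in ["scene","side","wrist"]:
    p=optics.get_image(n); cv2.imwrite(f"pics/{n}0.png",p["pixels"][:,:,::-1]); print(n,p["K"],p["rvec"],p["tvec"],p["shot"])
E
```

```text
pics
{'time': 0.0, 'joints': array([ 6.15924872e+01,  1.96363097e+01,  8.73770663e+01, -1.13629158e-03,
        7.30761989e+01, -8.36348847e+00]), 'qd': array([ 0.08150585,  0.0018739 , -0.1059212 ,  0.00222267, -0.01773949,
       -0.02965698]), 'joint_efforts': array([-1.09625886e-03, -4.33667099e+01, -2.46011978e+01, -3.50664504e-04,
        7.63141463e-03, -1.71063419e-05]), 'tool_pos': array([0.17968565, 0.49279559, 0.19252817]), 'orientation': array([-8.99880461e+01,  8.87802908e-02,  6.99563166e+01]), 'contact_force': array([0.79666916, 0.58188491, 0.81609285]), 'wrist_torque': array([-0.00691268,  0.00192988,  0.00808931]), 'finger_gap': 0.9999671422054257}
0.0187
scene [[475.83069935   0.         269.36414657]
 [  0.         475.83069935 212.31005233]
 [  0.           0.           1.        ]] [ 2.18130009  1.16616802 -0.42930939] [-0.32803961 -0.30557832  1.42745681] 1
side [[504.90978494   0.         283.590811  ]
 [  0.         504.90978494 216.96921442]
 [  0.           0.           1.        ]] [ 2.31560936 -0.14337088  0.08091593] [-0.60152925  0.09166702  1.20100302] 2
wrist [[319.48885618   0.         277.20782165]
 [  0.         319.48885618 208.57820679]
 [  0.           0.           1.        ]] [-2.35852612 -1.64963316 -0.25465175] [-0.52342811 -0.03875704  0.3793995 ] 3
```

View pics/scene0.png

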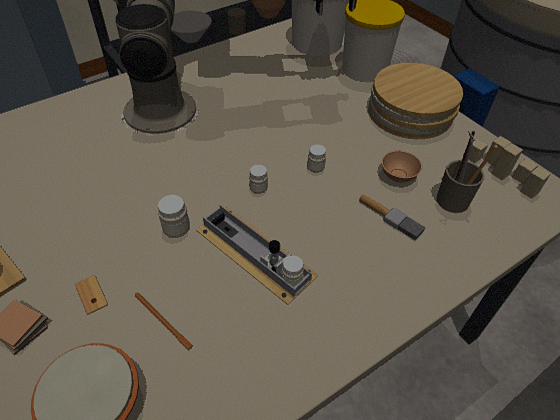

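View pics/side0.png

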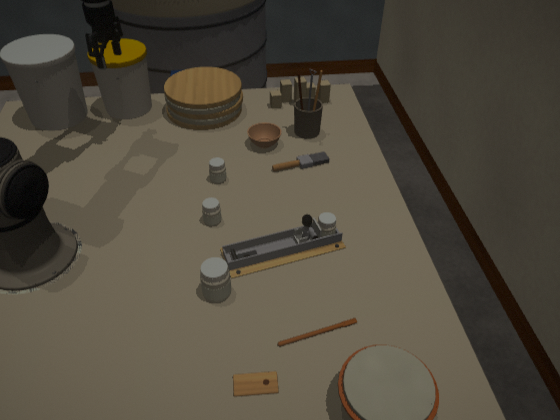

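View pics/wrist0.png

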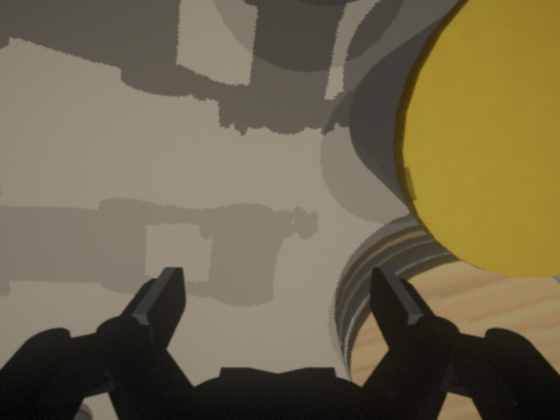

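```bash
cat > h.py <<'E'
import numpy as np, cv2
from workcell import get_state, optics, bot, nets
from scipy.spatial.transform import Rotation as R
from scipy.optimize import least_squares
def cam(p):
    Rm=cv2.Rodrigues(np.array(p["rvec"],float))[0]; return np.array(p["K"]),Rm,np.array(p["tvec"],float).ravel()
def proj(p,X):
    return cv2.projectPoints(np.array(X,float).reshape(-1,3),np.array(p["rvec"],float),np.array(p["tvec"],float),np.array(p["K"]),None)[0].reshape(-1,2)
def ray(p,uv):
    K,Rm,t=cam(p); d=Rm.T@np.linalg.solve(K,[uv[0],uv[1],1.]); return -Rm.T@t,d/np.linalg.norm(d)
def onz(p,uv,z):
    o,d=ray(p,uv); return o+d*(z-o[2])/d[2]
def tri(ps,uvs):
    A=np.zeros((3,3));b=np.zeros(3)
    for p,uv in zip(ps,uvs):
        o,d=ray(p,uv);M=np.eye(3)-np.outer(d,d);A+=M;b+=M@o
    return np.linalg.solve(A,b)
def save(p,name): cv2.imwrite(f"pics/{name}.png",p["pixels"][:,:,::-1])
E
python3 - <<'E'
from h import *
np.set_printoptions(precision=4,suppress=True)
S=optics.get_image("scene");D=optics.get_image("side")
for l in ["tray","lip","follower","face","knob","jar_a","big_jar","bowl","brush","wood_tool","rib"]:
    for n,p in (("scene",S),("side",D)):
        for r in nets.tip_of(p,l)[:4] if l!="follower" else nets.find_in(p,l)[:2]:
            if l=="follower": print(l,n,r["extent"],r["confidence"]);continue
            if r["confidence"]<.3: continue
            z={"lip":.006,"knob":.076,"face":.032,"jar_a":0}.get(l,0)
            print(l,n,np.round(r["position"],1),round(r["confidence"],2),onz(p,r["position"],z))
print(get_state()["time"])
E
```

```text
tray scene [253.3 252. ] 0.73 [ 0.5971 -0.0497  0.    ]
tray scene [177.4 227.7] 0.64 [ 0.4371 -0.1614  0.    ]
tray side [282.2 248.4] 0.66 [ 0.5972 -0.0466  0.    ]
lip scene [300.5 283.3] 0.68 [ 0.7272 -0.0123  0.006 ]
lip side [333.7 236.9] 0.73 [ 0.7282 -0.0282  0.006 ]
follower scene [273.8, 260.6, 22.4, 35.1] 0.93
follower scene [392.6, 216.6, 67.9, 38.5] 0.29
follower side [308.2, 227.2, 25.4, 31.2] 0.73
follower side [327.7, 225.2, 19.0, 22.8] 0.68
face scene [283.5 267.2] 0.69 [ 0.687  -0.0296  0.032 ]
face side [317.7 233.1] 0.65 [ 0.6849 -0.0361  0.032 ]
knob scene [276.8 243.6] 0.66 [ 0.6539 -0.0253  0.076 ]
knob side [313.7 330.8] 0.67 [ 0.6194 -0.3408  0.076 ]
knob side [310.2 221.3] 0.62 [ 0.6639 -0.0387  0.076 ]
jar_a scene [257.9 190.2] 0.98 [0.4396 0.0649 0.    ]
jar_a scene [317.3 170.9] 0.57 [0.4673 0.2344 0.    ]
jar_a side [212.  219.7] 0.98 [0.4305 0.0755 0.    ]
jar_a side [217.4 182.6] 0.82 [ 0.4495  0.2259 -0.    ]
jar_a side [298.4 164.6] 0.39 [0.6872 0.283  0.    ]
big_jar scene [174.4 230.3] 0.66 [ 0.4404 -0.1709  0.    ]
big_jar scene [315.6 169.7] 0.51 [0.4612 0.2335 0.    ]
big_jar side [214.5 290.2] 0.96 [ 0.43  -0.157  0.   ]
big_jar side [316.9 334.3] 0.53 [ 0.6376 -0.2992  0.    ]
bowl scene [397.4 177.5] 0.78 [0.6029 0.3942 0.    ]
bowl side [265.2 145.2] 0.61 [ 0.6008  0.3917 -0.    ]
brush scene [387.3 217.6] 0.72 [0.6903 0.2767 0.    ]
brush side [283.1 246.5] 0.71 [ 0.6002 -0.0405  0.    ]
brush side [299.8 165.2] 0.6 [ 0.6909  0.2797 -0.    ]
brush side [265.  144.5] 0.3 [0.6006 0.3955 0.    ]
wood_tool scene [157.5 320.2] 0.61 [ 0.6338 -0.3051  0.    ]
wood_tool side [317.3 335. ] 0.82 [ 0.6381 -0.3009  0.    ]
rib scene [ 88.4 298.1] 0.74 [ 0.5058 -0.4041  0.    ]
rib side [257.4 380.9] 0.77 [ 0.5052 -0.3892  0.    ]
1.35
```

Run:
```python
from h import *
S=cv2.imread("pics/scene0.png");D=cv2.imread("pics/side0.png")
cv2.imwrite("pics/z1.png",cv2.resize(S[200:305,190:325],None,fx=5.5,fy=5.5,interpolation=cv2.INTER_CUBIC))
cv2.imwrite("pics/z2.png",cv2.resize(D[200:285,215:355],None,fx=5.5,fy=5.5,interpolation=cv2.INTER_CUBIC))
```

```text
(no output)
```

View pics/z1.png

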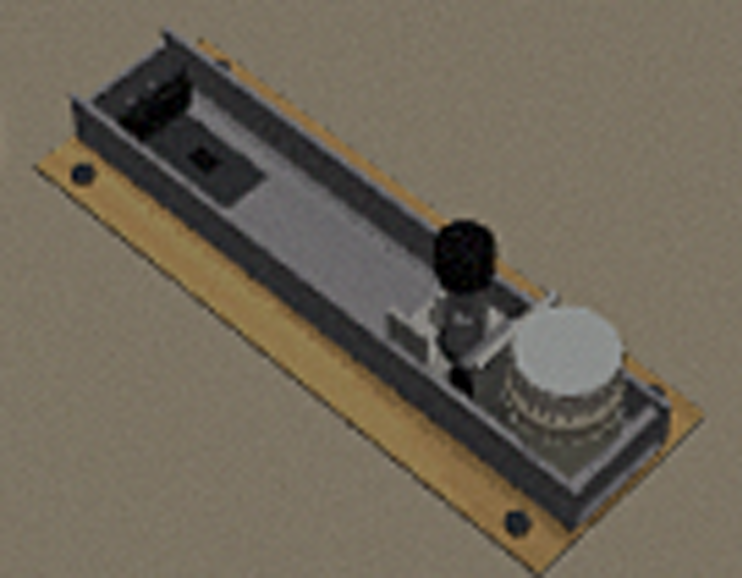

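View pics/z2.png

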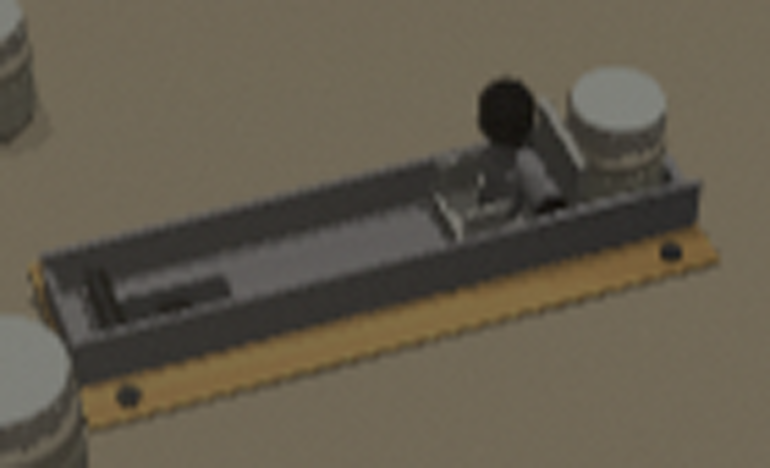

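Run:
```python
from h import *
np.set_printoptions(precision=4,suppress=True)
S=optics.get_image("scene");D=optics.get_image("side")
zs=lambda u,v:(190+u/5.5,200+v/5.5); zd=lambda u,v:(215+u/5.5,200+v/5.5)
C=np.array([[-145,50],[145,50],[145,-50],[-145,-50]])/1000 # local
# scene corners: lip-end near (540,573); rear near (38,167); lip far(703,415); rear far (200,40)
# tray x axis points from lip(0.73) to rear(0.45)= -X ; y local=-Y => near(S, y world smaller) is +y local
obs=[(S,zs(540,573),(-.145,.05)),(S,zs(38,167),(.145,.05)),(S,zs(703,415),(-.145,-.05)),(S,zs(200,40),(.145,-.05)),(D,zd(720,262),(-.145,.05)),(D,zd(85,430),(.145,.05))]
obs2=[(S,zs(540,573),(-.145,.05)),(S,zs(38,167),(.145,.05)),(D,zd(720,262),(-.145,.05)),(D,zd(85,430),(.145,.05)),(S,zs(703,415),(-.145,-.05))]
for p,uv,c in obs: print(onz(p,uv,0.002))
def res(q,z=.002):
    a=q[2];r=[]
    for p,uv,c in obs:
        X=[q[0]+np.cos(a)*c[0]-np.sin(a)*c[1],q[1]+np.sin(a)*c[0]+np.cos(a)*c[1],z]
        r+=list(proj(p,X)[0]-uv)
    return r
s=least_squares(res,[.597,-.05,np.radians(193)]);print(s.x[:2],np.degrees(s.x[2]));print(s.fun.reshape(-1,2))
q=s.x
def loc(X): d=X[:2]-q[:2];c,sn=np.cos(q[2]),np.sin(q[2]);return np.array([c*d[0]+sn*d[1],-sn*d[0]+c*d[1]])
for uv,z,n in [((465,257),.076,"knob"),((205,158),.007,"slot"),((568,340),.068,"lidtop"),((600,500),.026,"lip?")]: print(n,loc(onz(S,zs(*uv),z)))
for uv,z,n in [((507,112),.076,"knob"),((618,98),.068,"lidtop")]: print(n,loc(onz(D,zd(*uv),z)))
print("knob tri",tri([S,D],[zs(465,257),zd(507,112)]))
# jars by mask
for l in ["jar_a"]:
  for n,p in (("S",S),("D",D)):
    for r in nets.trace(p,l)[:5]:
        if r["confidence"]>.3: print(l,n,np.round(r["extent"],1),round(r["confidence"],2))
```

```text
[ 0.7523 -0.0624  0.002 ]
[ 0.4715 -0.1273  0.002 ]
[0.7301 0.033  0.002 ]
[ 0.447  -0.0324  0.002 ]
[ 0.7515 -0.0641  0.002 ]
[ 0.4674 -0.1278  0.002 ]
[ 0.5994 -0.0471] 192.90530546182404
[[-0.522   0.0971]
 [-0.7981 -0.457 ]
 [ 0.2595 -0.3919]
 [ 0.5617 -0.3026]
 [ 0.0989 -0.2055]
 [ 0.8305  0.0422]]
knob [-0.0601  0.0003]
slot [ 0.0911 -0.0005]
lidtop [-0.1108 -0.0023]
lip? [-0.1499  0.0211]
knob [-0.0592  0.0008]
lidtop [-0.1119  0.001 ]
knob tri [ 0.6575 -0.0335  0.075 ]
jar_a S [318.8 160.1  17.3  23. ] 0.91
jar_a S [258.2 178.7  21.1  23.7] 0.71
jar_a S [173.3 216.8  31.2  44.9] 0.48
jar_a D [217.4 170.7  19.4  27.8] 0.84
jar_a D [209.4 211.2  18.3  29.5] 0.6
```

Run:
```python
from h import *
np.set_printoptions(precision=4,suppress=True)
S=optics.get_image("scene");D=optics.get_image("side")
# obstacles
print("bucket lid", tri([S,D],[(375,14),(119,53)]),"wood lid",tri([S,D],[(417,90),(204,86)]),"bucket base near",onz(S,(365,78),0),"wood near edge",onz(S,(372,108),0),onz(D,(204,122),0))
# jar silhouettes
th=np.linspace(0,2*np.pi,40,endpoint=False)
def model(x,y,z0=0):
    P=[]
    for r,z in [(.020,0),(.023,.004),(.023,.046),(.021,.046),(.021,.062)]:
        P+=[[x+r*np.cos(t),y+r*np.sin(t),z+z0] for t in th]
    return np.array(P)
def bb(p,x,y):
    u=proj(p,model(x,y));a=u.min(0);b=u.max(0);return np.r_[(a+b)/2,b-a]
masks={}
for g,(a) in {"j1":(.435,.07),"j2":(.458,.23)}.items():
    o=[]
    for p in (S,D):
        best=[r for r in nets.trace(p,"jar_a") if np.hypot(*(np.array(r["extent"][:2])-bb(p,*a)[:2]))<15]
        if best:
            e=best[0]["extent"];o.append((p,e));
            print(g,np.round(e,1),bb(p,*a), "tip",[onz(p,r["position"],0) for r in nets.tip_of(p,"jar_a")][:3])
    s=least_squares(lambda q:np.concatenate([(bb(p,*q)-e)[:2] for p,e in o]),a)
    print(g,s.x,s.fun,[bb(p,*s.x) for p,e in o])
save(S,"s1")
im=S["pixels"][:,:,::-1]; cv2.imwrite("pics/z3.png",cv2.resize(im[130:210,235:345],None,fx=6,fy=6,interpolation=cv2.INTER_CUBIC))
im=D["pixels"][:,:,::-1]; cv2.imwrite("pics/z4.png",cv2.resize(im[145:235,185:245],None,fx=6,fy=6,interpolation=cv2.INTER_CUBIC))
```

```text
bucket lid [0.1751 0.6589 0.1923] wood lid [0.427  0.6161 0.0867] bucket base near [0.2094 0.6287 0.    ] wood near edge [0.342  0.5399 0.    ] [0.4169 0.5436 0.    ]
j1 [258.2 179.1  23.5  21.8] [258.3836 179.4826  18.4877  29.075 ] tip [array([0.4391, 0.0649, 0.    ]), array([0.4584, 0.2396, 0.    ])]
j1 [210.3 209.7  17.8  27. ] [212.8826 211.8815  19.6139  29.0533] tip [array([0.428 , 0.0784, 0.    ]), array([0.4469, 0.2342, 0.    ])]
j1 [0.4302 0.0738] [ 0.4323 -1.3348  0.6501  1.3139] [array([258.6323, 177.7652,  18.4255,  29.0063]), array([210.9501, 211.0139,  19.6291,  29.0095])]
j2 [317.9 159.3  17.9  26.3] [314.6885 160.654   18.8458  28.2852] tip [array([0.4391, 0.0649, 0.    ]), array([0.4584, 0.2396, 0.    ])]
j2 [217.6 169.8  18.5  26. ] [219.661  172.5284  17.7901  26.9263] tip [array([0.428 , 0.0784, 0.    ]), array([0.4469, 0.2342, 0.    ])]
j2 [0.455  0.2419] [-0.3109 -1.0106  0.8195  0.1856] [array([317.5891, 158.2894,  18.8308,  28.1864]), array([218.4195, 169.9856,  17.7143,  26.7886])]
```

View pics/z3.png

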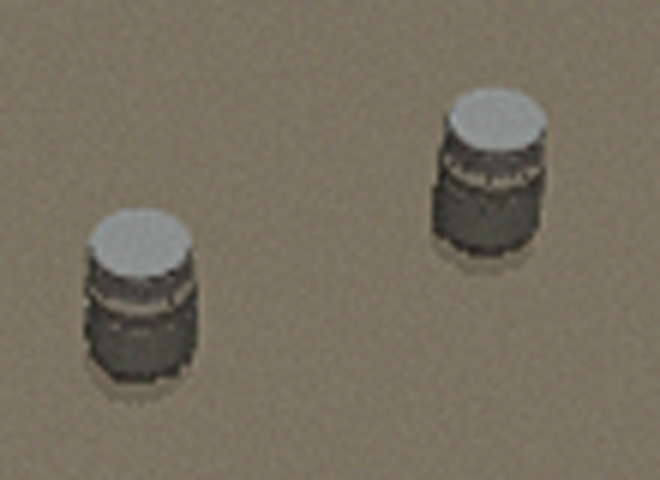

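View pics/z4.png

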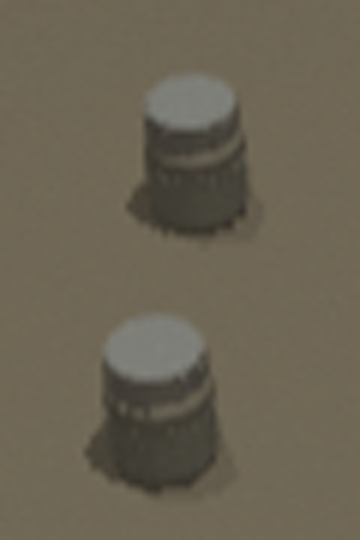

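```bash
cat >> h.py <<'E'
TQ=(.5994,-.0471,np.radians(192.905))
def tw(x,y): c,s=np.cos(TQ[2]),np.sin(TQ[2]); return np.array([TQ[0]+c*x-s*y,TQ[1]+s*x+c*y])
def tl(X): d=np.array(X[:2])-TQ[:2];c,s=np.cos(TQ[2]),np.sin(TQ[2]);return np.array([c*d[0]+s*d[1],-s*d[0]+c*d[1]])
def plan(target,yaw=None):
    s=get_state();Rm=R.from_euler("xyz",s["orientation"],degrees=True).as_matrix()
    d=Rm.T@(np.array(target)-s["tool_pos"])
    out=d/.15
    t=0
    if yaw is not None:
        t=((-(yaw-s["orientation"][2])+180)%360-180)/60
    print("t",s["time"],"pos",s["tool_pos"].round(4),"ori",s["orientation"].round(2),"gap",round(s["finger_gap"],3),"F",s["contact_force"].round(2),"-> shares",out.round(4),"turn",round(t,4))
E
python3 - <<'E'
from h import *
S=optics.get_image("scene");D=optics.get_image("side")
for a,b in [((258.3,170.5),(210.8,202.8)),((317.7,149.8),(216.8,161.8))]: print(onz(S,a,.062),onz(D,b,.062),tri([S,D],[a,b]))
plan([*tw(-.059,0),.16],102.9)
E
python3 -m inch '[[[1,-0.44,-0.1,-0.84,0],[1,-0.44,-0.1,-0.84,0],[1,-0.44,-0.1,-0.84,0]]]' 40
```

```text
[0.4340387  0.07061562 0.062     ] [0.43255989 0.0704972  0.062     ] [0.43261697 0.07160252 0.06070741]
[0.45430276 0.23936397 0.062     ] [0.45294483 0.2390649  0.062     ] [0.45298004 0.24058147 0.06067053]
t 2.15 pos [0.1799 0.4932 0.1932] ori [-9.000e+01 -1.000e-02  6.996e+01] gap 1.001 F [ 0.19 -0.04  0.75] -> shares [-2.2119  0.2214 -4.1918] turn -0.549
time: 2.45
tool_pos: [0.2766, 0.3867, 0.2085]
orientation: [-90.0, -0.0, 70.0]
contact_force: [0.3, 0.3, 0.4]
finger_gap: 0.999
```

```bash
python3 -m inch '[[[1,-0.53,0,-1,0],[1,-0.53,0,-1,0],[1,-0.53,0,-1,0],[1,-0.53,0,-1,0]]]'; python3 -m inch '[[[1,-0.53,0,-1,0],[1,-0.53,0,-1,0],[1,-0.53,0,-1,0],[1,-0.53,0,-1,0]]]'; python3 -c "
from h import *
plan([*tw(-.059,0),.15],102.9)"
```

```text
time: 2.85
tool_pos: [0.3917, 0.259, 0.2083]
orientation: [-90.1, 0.0, 69.8]
contact_force: [-1.2, 0.4, 0.2]
finger_gap: 1.004
time: 3.25
tool_pos: [0.5055, 0.1325, 0.208]
orientation: [-90.1, 0.0, 69.8]
contact_force: [0.2, 0.6, -0.8]
finger_gap: 0.997
t 3.25 pos [0.5055 0.1325 0.208 ] ori [-9.007e+01  2.000e-02  6.977e+01] gap 0.997 F [ 0.2   0.56 -0.82] -> shares [-0.6915  0.3886 -1.3304] turn -0.5522
```

```bash
python3 -m inch '[[[1,-0.69,0.2,-1,-0.55],[1,-0.69,0.2,-1,-0.55],[1,-0.69,0.2,-1,-0.55],[1,-0.69,0.2,-1,-0.55],[1,-0.69,0.2,-1,-0.55]]]';python3 -c "
from h import *
plan([*tw(-.059,0),.13],102.9)
p=optics.get_image('wrist');save(p,'w1')
for z in (.065,.076,.087): print(proj(p,[*tw(-.059,0),z]))
for c in [(-.145,.05),(.145,.05),(.145,-.05),(-.145,-.05)]: print(c,proj(p,[*tw(*c),0.002]))
"
```

```text
time: 3.75
tool_pos: [0.6099, -0.0171, 0.1762]
orientation: [-89.9, 0.0, 102.9]
contact_force: [-0.2, 1.5, -0.1]
finger_gap: 1.002
t 3.75 pos [ 0.6099 -0.0171  0.1762] ori [-8.991e+01  3.000e-02  1.029e+02] gap 1.002 F [-0.18  1.55 -0.15] -> shares [-0.1789  0.3079 -0.2812] turn -0.0
[[250.73467552 235.49248147]]
[[249.82134337 239.91258392]]
[[248.84268967 244.64881221]]
(-0.145, 0.05) [[216.5492763  280.00340121]]
(0.145, 0.05) [[199.41418088  17.5549456 ]]
(0.145, -0.05) [[301.56579599  17.49207462]]
(-0.145, -0.05) [[296.3695956  279.96169813]]
```

View pics/w1.png

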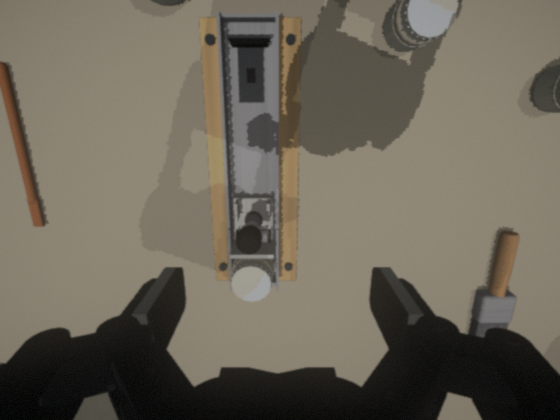

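```bash
python3 -c "
from h import *
p=optics.get_image('wrist')
for z in (.006,.008): print('slot',tl(onz(p,(251,76),z)),'strip end',tl(onz(p,(251,102),z)))
print('buffer front edge', tl(onz(p,(251,45),.02)),tl(onz(p,(251,47),.006)))
im=p['pixels'][0:130,190:315,::-1];cv2.imwrite('pics/z5.png',cv2.resize(im,None,fx=4.5,fy=4.5,interpolation=cv2.INTER_CUBIC))
"
```

```text
slot [ 0.09224311 -0.00237054] strip end [ 0.06710597 -0.00166917]
slot [ 0.0920683  -0.00251956] strip end [ 0.0670743  -0.00182218]
buffer front edge [ 0.11839838 -0.0041776 ] [ 0.1189645  -0.00311611]
```

View pics/z5.png

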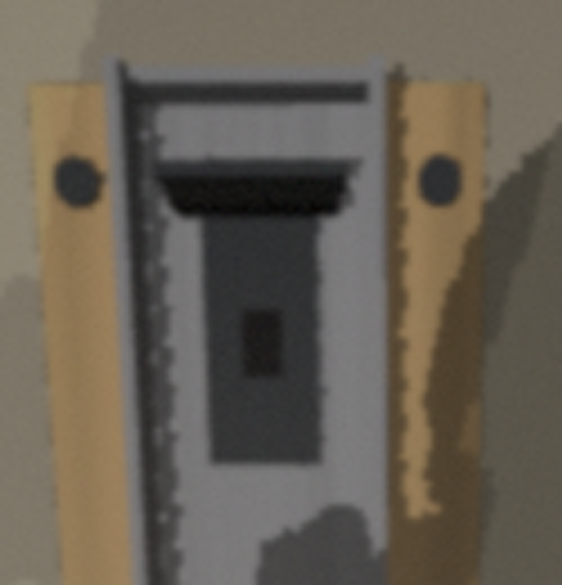

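```bash
python3 -m inch '[[[0.7,-0.18,0,-0.28,0],[0.6,-0.18,0,-0.28,0],[0.6,-0.18,0,-0.28,0]]]';python3 -c "
from h import *
plan([*tw(-.059,0),.057],102.9)
"
```

```text
time: 4.15
tool_pos: [0.6554, -0.0286, 0.1777]
orientation: [-90.0, -0.0, 103.0]
contact_force: [0.1, -0.3, 1.0]
finger_gap: 0.598
t 4.15 pos [ 0.6554 -0.0286  0.1777] ori [-8.9960e+01 -4.0000e-02  1.0296e+02] gap 0.598 F [ 0.06 -0.26  0.97] -> shares [-0.0377  0.8045 -0.0026] turn 0.001
```

```bash
python3 -m inch '[[[0.6,-0.04,0.3,0,0],[0.6,-0.04,0.55,0,0],[0.6,-0.04,0.7,0,0],[0.6,-0.04,0.8,0,0],[0.6,-0.04,0.8,0,0]]]';python3 -c "
from h import *
plan([*tw(-.059,0),.057],102.9)
for n in ('wrist','side'):
  p=optics.get_image(n);save(p,n+'2')
"
```

```text
time: 4.65
tool_pos: [0.6546, -0.0339, 0.0571]
orientation: [-89.8, -0.1, 103.0]
contact_force: [0.2, -0.4, 1.0]
finger_gap: 0.602
t 4.65 pos [ 0.6546 -0.0339  0.0571] ori [-8.981e+01 -1.000e-01  1.030e+02] gap 0.602 F [ 0.21 -0.41  0.97] -> shares [-0.0036  0.0004 -0.0149] turn 0.0016
```

View pics/wrist2.png

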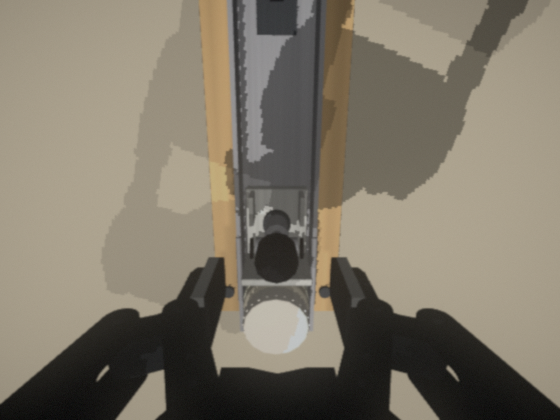

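View pics/side2.png

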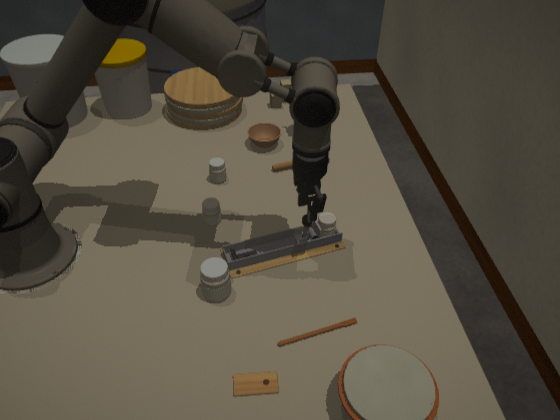

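```bash
python3 -m inch '[[[0.35,0,0,-0.014,0],[0,0,0,-0.014,0],[0,0,0,-0.014,0],[0,0,0,-0.014,0],[0,0,0,-0.014,0],[0,0,0,-0.014,0]]]' 40;python3 -c "
from h import *
plan([*tw(-.059,0),.057],102.9)
plan([*tw(.09,0),.057],102.9)
p=optics.get_image('wrist');save(p,'w3')
"
```

```text
time: 5.35
tool_pos: [0.6588, -0.0351, 0.0582]
orientation: [-90.0, -0.0, 102.9]
contact_force: [-0.2, 0.4, 0.3]
finger_gap: 0.001
t 5.35 pos [ 0.6588 -0.0351  0.0582] ori [-9.0000e+01 -1.0000e-02  1.0295e+02] gap 0.001 F [-0.24  0.36  0.29] -> shares [0.0105 0.008  0.0106] turn 0.0008
t 5.35 pos [ 0.6588 -0.0351  0.0582] ori [-9.0000e+01 -1.0000e-02  1.0295e+02] gap 0.001 F [-0.24  0.36  0.29] -> shares [0.0113 0.008  1.0039] turn 0.0008
```

View pics/w3.png

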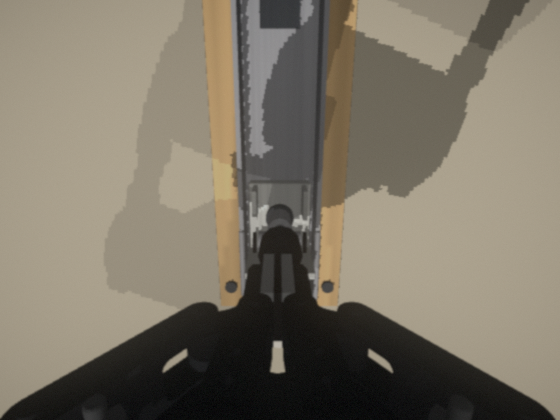

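```bash
python3 -c "
from h import *
s=get_state();print(tl(s['tool_pos']))
p=optics.get_image('wrist')
for t in s['tool_pos'],s['tool_pos']+[0,0,.0187]: print('tcp',proj(p,t))
for z in (.065,.087): print('knob',proj(p,[*tw(-.059,0),z]), proj(p,[*tw(-.071,0),z]), proj(p,[*tw(-.047,0),z]))
print('face top',proj(p,[*tw(-.089,.023),.057]),proj(p,[*tw(-.089,-.023),.057]))
S=optics.get_image('scene');save(S,'s4');D=optics.get_image('side');
im=S['pixels'][190:305,200:335,::-1];cv2.imwrite('pics/z6.png',cv2.resize(im,None,fx=5,fy=5,interpolation=cv2.INTER_CUBIC))
im=D['pixels'][180:280,240:360,::-1];cv2.imwrite('pics/z7.png',cv2.resize(im,None,fx=5,fy=5,interpolation=cv2.INTER_CUBIC))
"
```

```text
[-0.06059406  0.00153297]
tcp [[278.54290798 241.05330008]]
tcp [[278.70102231 254.50352968]]
knob [[281.20026274 243.20727225]] [[281.11691305 261.56660594]] [[281.28689303 224.12532734]]
knob [[281.73009234 260.25982275]] [[281.62527336 280.50535656]] [[281.83956465 239.11550818]]
face top [[245.03743907 281.11886593]] [[316.65187269 281.11667173]]
```

View pics/z6.png

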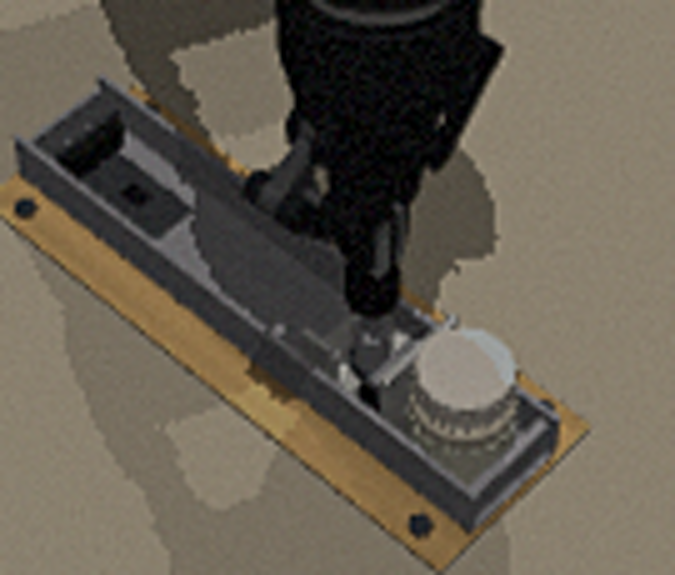

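View pics/z7.png

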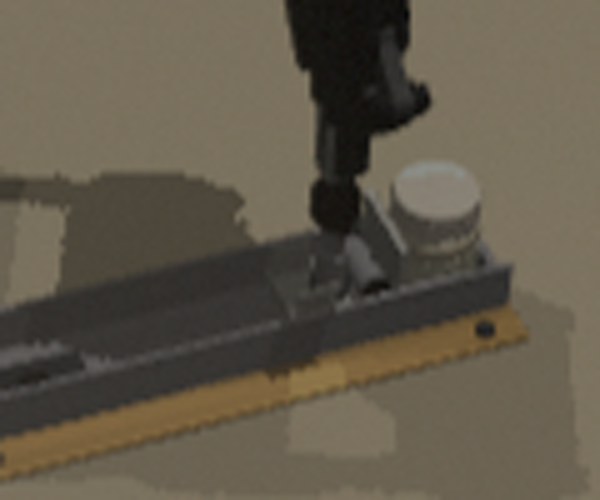

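```bash
python3 -c "
from h import *
def br(im): return np.clip((im/255.)**.45*255,0,255).astype('uint8')
S=optics.get_image('scene');D=optics.get_image('side');W=optics.get_image('wrist')
a=cv2.resize(br(S['pixels'][220:275,250:305,::-1]),(400,400),interpolation=cv2.INTER_CUBIC)
b=cv2.resize(br(D['pixels'][190:245,285:340,::-1]),(400,400),interpolation=cv2.INTER_CUBIC)
cv2.imwrite('pics/z8.png',np.hstack([a,b]))
cv2.imwrite('pics/z9.png',cv2.resize(br(W['pixels'][200:360,200:360,::-1]),(600,600),interpolation=cv2.INTER_CUBIC))
s=get_state()['tool_pos']
for p,o in((S,(250,220)),(D,(285,190))):
  for z in (s[2],.087): print(z,(proj(p,[s[0],s[1],z])[0]-o)*400/55)
K,Rm,t=cam(W);c=-Rm.T@t; Rt=R.from_euler('xyz',get_state()['orientation'],degrees=True).as_matrix()
print('cam in tool',Rt.T@(c-s),'cam axis',Rt.T@Rm[2])
"
```

```text
0.05815019319750965 [175.77250263 234.40695485]
0.087 [177.09898867 174.69000705]
0.05815019319750965 [163.56649639 260.9281342 ]
0.087 [167.63654075 196.45167604]
cam in tool [-0.00087473 -0.1802714   0.07820046] cam axis [ 4.58732297e-04  9.52913678e-01 -3.03241344e-01]
```

View pics/z8.png

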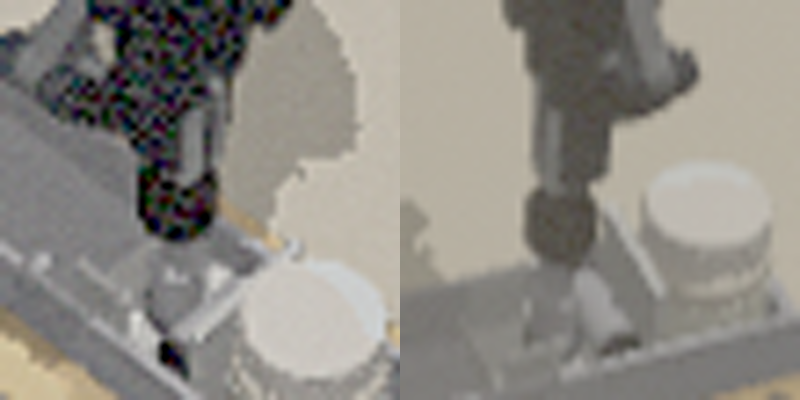

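View pics/z9.png

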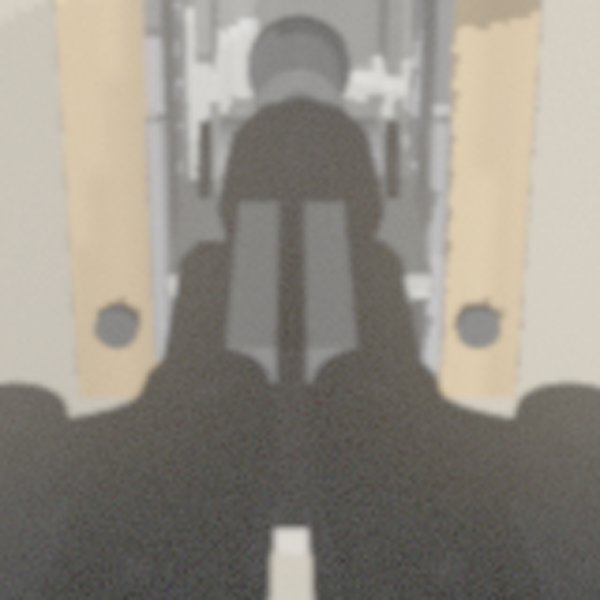

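```bash
python3 -m inch '[[[0.6,0.008,0,0.01,0],[0.6,0.008,0,0.01,0],[0.6,0.008,0,0.01,0],[0.6,0.008,0.05,0.01,0],[0.6,0.008,0.08,0.01,0],[0.6,0.008,0.08,0.01,0]]]' 40;python3 -c "
from h import *
plan([*tw(-.059,0),.036],102.9)
def br(im): return np.clip((im/255.)**.45*255,0,255).astype('uint8')
S=optics.get_image('scene');D=optics.get_image('side');W=optics.get_image('wrist')
a=cv2.resize(br(S['pixels'][220:275,250:305,::-1]),(400,400),interpolation=cv2.INTER_CUBIC)
b=cv2.resize(br(D['pixels'][190:245,285:340,::-1]),(400,400),interpolation=cv2.INTER_CUBIC)
cv2.imwrite('pics/z10.png',np.hstack([a,b]))
cv2.imwrite('pics/z11.png',cv2.resize(br(W['pixels'][180:360,180:360,::-1]),(600,600),interpolation=cv2.INTER_CUBIC))
"
```

```text
time: 6.3
tool_pos: [0.6563, -0.0341, 0.0448]
orientation: [-89.9, -0.1, 103.0]
contact_force: [-0.8, -0.1, 0.2]
finger_gap: 0.6
t 6.3 pos [ 0.6563 -0.0341  0.0448] ori [-8.9880e+01 -5.0000e-02  1.0296e+02] gap 0.6 F [-0.78 -0.06  0.22] -> shares [ 0.0001  0.0588 -0.0045] turn 0.001
```

View pics/z10.png

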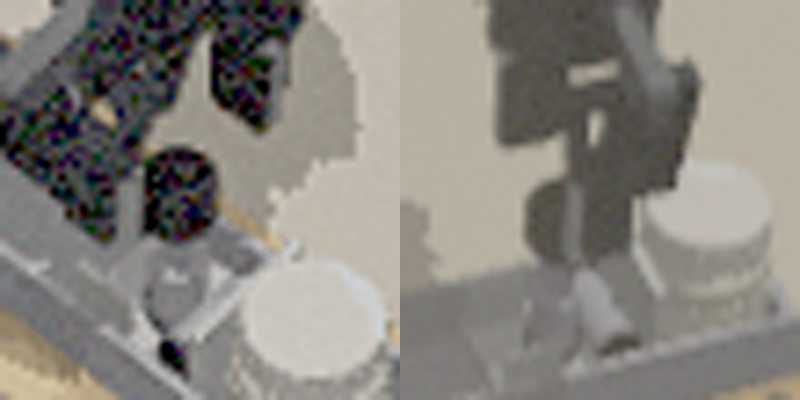

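View pics/z11.png

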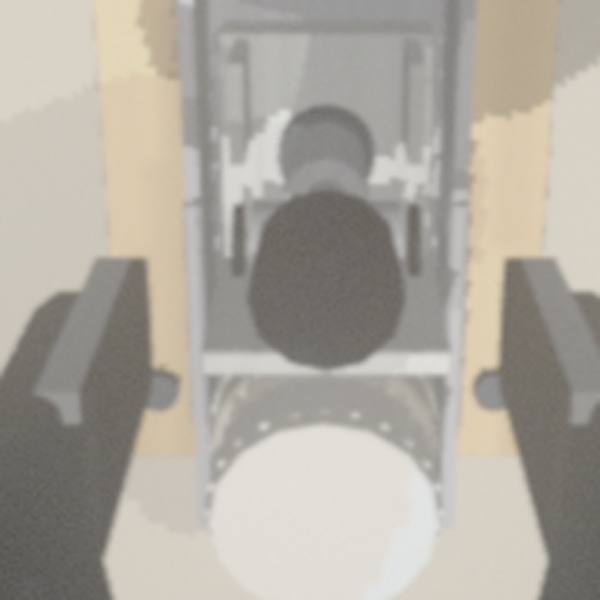

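```bash
python3 -c "
from h import *
S=optics.get_image('scene');D=optics.get_image('side')
X=tri([S,D],[(250+130*.1375,220+247*.1375),(285+174*.1375,190+262*.1375)]);s=get_state()
print(X,tl(X),X-s['tool_pos'],tl(s['tool_pos']))
for p,o in ((S,(250,220)),(D,(285,190))):
  for dz in (0,.02,.04): print((proj(p,[*tw(-.0595,.0255),s['tool_pos'][2]+dz])[0]-o)/.1375)
"
```

```text
[ 0.66038704 -0.05143468  0.07028507] [-0.05847853  0.01784574] [ 0.00316474 -0.01720616  0.02393863] [-0.05923646  0.00036739]
[116.66392763 304.49558966]
[116.68371204 264.34775933]
[116.70410522 222.96458318]
[186.75821846 335.95540408]
[189.85295205 292.02047621]
[193.01973652 247.06266551]
```

```bash
python3 -m inch '[[[0.6,0,0.03,0,0],[0.6,0,0.06,0,0],[0.4,0,0.06,0,0],[0,0,0.06,0,0],[0,0,0.06,0,0],[0,0,0.06,0,0],[0,0,0.06,0,0]]]' 40;python3 -c "
from h import *
plan([*tw(.0885,0),.036],102.9)
def br(im): return np.clip((im/255.)**.45*255,0,255).astype('uint8')
S=optics.get_image('scene');D=optics.get_image('side');W=optics.get_image('wrist')
a=cv2.resize(br(S['pixels'][220:275,250:305,::-1]),(400,400),interpolation=cv2.INTER_CUBIC)
b=cv2.resize(br(D['pixels'][190:245,285:340,::-1]),(400,400),interpolation=cv2.INTER_CUBIC)
cv2.imwrite('pics/z12.png',np.hstack([a,b]))
cv2.imwrite('pics/z13.png',cv2.resize(br(W['pixels'][180:360,180:360,::-1]),(500,500),interpolation=cv2.INTER_CUBIC))
"
```

```text
time: 7.25
tool_pos: [0.657, -0.0341, 0.0371]
orientation: [-90.0, -0.0, 103.0]
contact_force: [-1.0, 0.7, 0.3]
finger_gap: 0.259
t 7.25 pos [ 0.657  -0.0341  0.0371] ori [-8.9980e+01 -2.0000e-02  1.0296e+02] gap 0.259 F [-0.99  0.72  0.34] -> shares [0.0023 0.0078 0.9833] turn 0.001
```

View pics/z12.png

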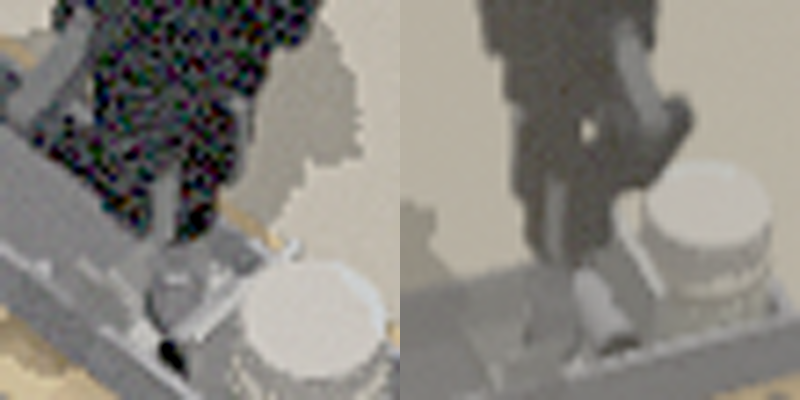

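View pics/z13.png

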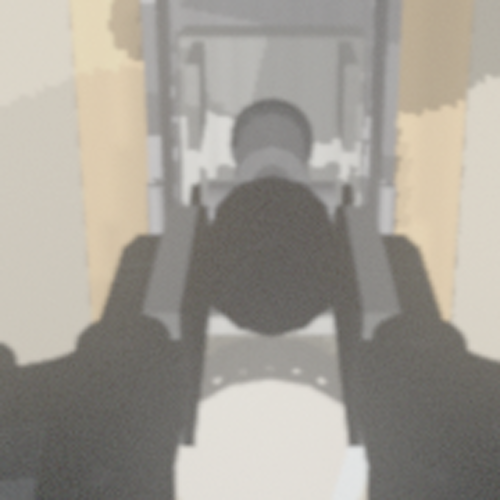

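```bash
python3 -m inch '[[[0,0,0,0.02,0],[0,0,0,0.07,0],[0,0,0,0.14,0]]]'; python3 -c "
from h import *
s=get_state();print(tl(s['tool_pos']),s['tool_pos'],s['contact_force'],s['finger_gap'])
W=optics.get_image('wrist');save(W,'w5')"
```

```text
time: 7.7
tool_pos: [0.6389, -0.0383, 0.0375]
orientation: [-90.3, 0.0, 103.0]
contact_force: [7.3, 2.9, -4.4]
finger_gap: 0.255
[-0.04048735  0.00026653] [ 0.63892423 -0.03831755  0.03750583] [ 7.2604      2.94601214 -4.40052915] 0.2549382654022057
```

View pics/w5.png

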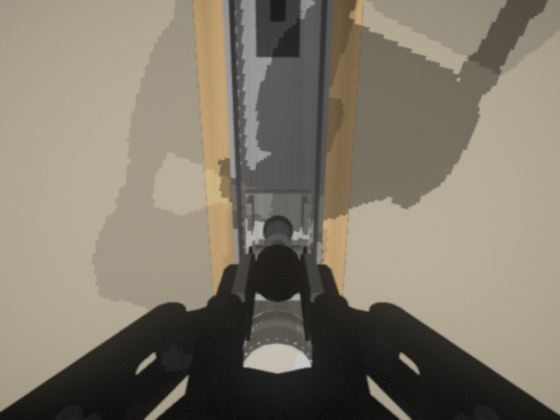

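```bash
python3 -m inch '[[[0,0,0,0.06,0],[0,0,0,0.12,0],[0,0,0,0.18,0],[0,0,0,0.24,0],[0,0,0,0.3,0],[0,0,0,0.36,0],[0,0,0,0.42,0],[0,0,0,0.48,0],[0,0,0,0.54,0],[0,0,0,0.6,0],[0,0,0,0.66,0],[0,0,0,0.71,0],[0,0,0,0.74,0],[0,0,0,0.74,0],[0,0,0,0.74,0]]]'; python3 -c "
from h import *
s=get_state();print(tl(s['tool_pos']),s['tool_pos'],s['contact_force'],s['finger_gap'])
W=optics.get_image('wrist');save(W,'w6')
S=optics.get_image('scene');im=S['pixels'][190:305,190:325,::-1];cv2.imwrite('pics/z14.png',cv2.resize(np.clip((im/255.)**.5*255,0,255).astype('uint8'),None,fx=5,fy=5,interpolation=cv2.INTER_CUBIC))"
```

```text
time: 9.25
tool_pos: [0.5303, -0.0634, 0.0377]
orientation: [-90.2, 0.0, 102.9]
contact_force: [6.1, 5.2, -4.8]
finger_gap: 0.257
[0.0709519  0.00042214] [ 0.5303345  -0.06335753  0.03768862] [ 6.1114527   5.19568752 -4.79595842] 0.2574058295660742
```

View pics/w6.png

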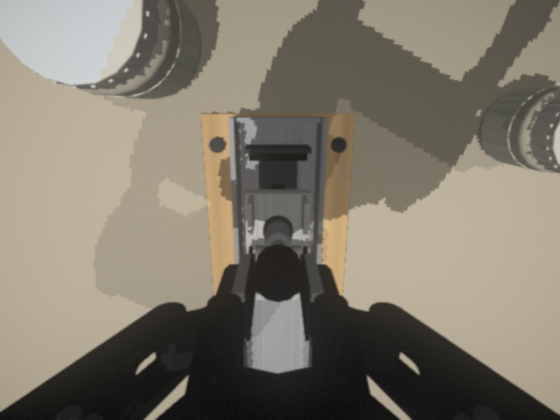

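View pics/z14.png

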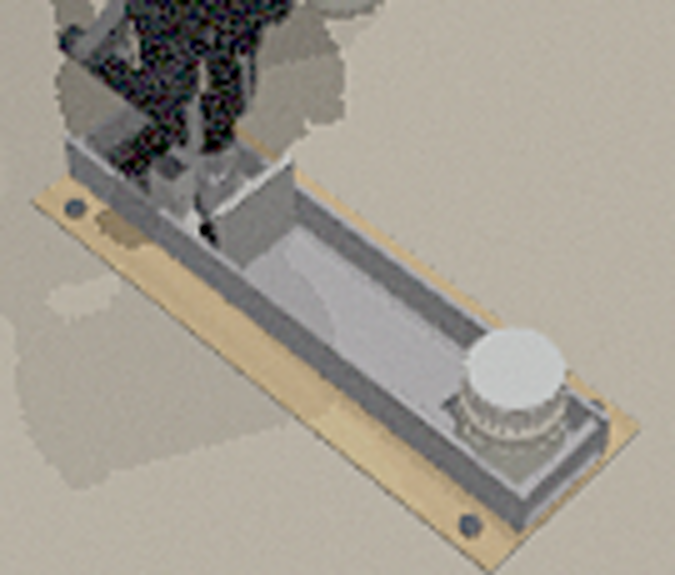

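```bash
python3 -c "
from h import *
W=optics.get_image('wrist')
print(tl(onz(W,(277,190),.012)),tl(onz(W,(277,190),.02)),tl(onz(W,(277,159),.012)),tl(onz(W,(277,159),.02)))"
python3 -m inch '[[[0,0,0,0.04,0],[0,0,0,0.08,0],[0,0,0,0.105,0],[0,0,0,0.105,0],[0,0,0,0.105,0]]]'; python3 -c "
from h import *
s=get_state();print(tl(s['tool_pos']),s['tool_pos'],s['contact_force'],s['finger_gap'])
W=optics.get_image('wrist');save(W,'w7')"
```

```text
[0.09641816 0.00135775] [0.098496   0.00135414] [0.11700803 0.00135557] [0.11828468 0.00135205]
time: 9.9
tool_pos: [0.515, -0.0669, 0.0377]
orientation: [-90.2, 0.0, 102.9]
contact_force: [5.1, 5.1, -4.3]
finger_gap: 0.257
[0.08666202 0.00044837] [ 0.51502705 -0.06689172  0.03767149] [ 5.13328589  5.09590293 -4.28450753] 0.25705197506038946
```

View pics/w7.png

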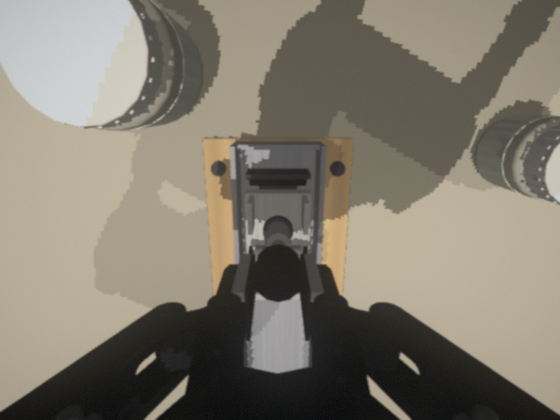

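```bash
cat > f.py <<'E'
from h import *
s=get_state();u=np.array([np.cos(TQ[2]),np.sin(TQ[2])]);F=s['contact_force']
print('tray',(tl(s['tool_pos'])*1e3).round(2),'z',s['tool_pos'][2].round(4),'Fx',round(F[:2]@u,2),'Fy',round(-F[0]*u[1]+F[1]*u[0],2),'Fz',round(F[2],2),'gap',round(s['finger_gap'],3),'t',round(s['time'],2))
E
python3 f.py
for i in 1 2; do python3 -m inch '[[[0,0,0,0.01,0],[0,0,0,0.01,0]]]' >/dev/null; python3 f.py; done
```

```text
tray [86.59  0.46] z 0.0377 Fx -7.22 Fy -3.91 Fz -3.94 gap 0.258 t 9.95
tray [88.02  0.47] z 0.0377 Fx -6.89 Fy -2.71 Fz -4.71 gap 0.253 t 10.15
tray [89.48  0.46] z 0.0377 Fx -7.3 Fy -2.22 Fz -4.2 gap 0.257 t 10.35
```

```bash
python3 -m inch '[[[0,0,0,0.007,0],[0,0,0,0.007,0]]]' >/dev/null; python3 f.py;  python3 -m inch '[[[0,0,0,0.007,0],[0,0,0,0.007,0]]]' >/dev/null; python3 f.py
```

```text
tray [90.5   0.44] z 0.0377 Fx -6.77 Fy -2.17 Fz -3.89 gap 0.256 t 10.55
tray [91.53  0.47] z 0.0377 Fx -7.15 Fy -3.04 Fz -4.61 gap 0.258 t 10.75
```

```bash
python3 -m inch '[[[0,0,0.013,0,0],[0,0,0.013,0,0]]]' >/dev/null; python3 f.py
```

```text
tray [91.53  0.45] z 0.0356 Fx -8.21 Fy -3.88 Fz -2.99 gap 0.256 t 10.95
```

```bash
python3 -m inch '[[[0,0,0.01,0,0],[0,0,0.01,0,0]]]' >/dev/null; python3 f.py; python3 -m inch '[[[0,0,0.01,0,0],[0,0,0.01,0,0]]]' >/dev/null; python3 f.py; python3 -c "
from h import *
W=optics.get_image('wrist')
cv2.imwrite('pics/z15.png',cv2.resize(np.clip((W['pixels'][100:320,180:380,::-1]/255.)**.5*255,0,255).astype('uint8'),None,fx=2.7,fy=2.7,interpolation=cv2.INTER_CUBIC))"
```

```text
tray [91.5   0.46] z 0.0342 Fx -7.79 Fy -3.89 Fz -3.96 gap 0.258 t 11.15
tray [91.47  0.46] z 0.0327 Fx -7.37 Fy -2.74 Fz -3.36 gap 0.255 t 11.35
```

View pics/z15.png

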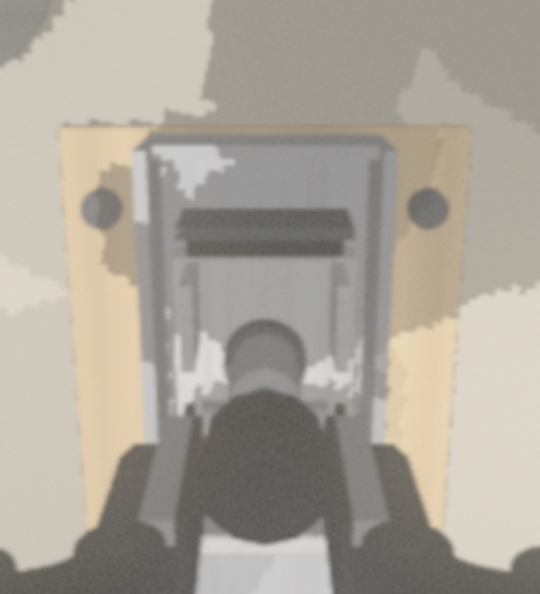

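```bash
for i in 1 2 3; do python3 -m inch '[[[0,0,0,-0.008,0],[0,0,0,-0.008,0]]]' >/dev/null; python3 f.py;done
```

```text
tray [90.2   0.45] z 0.0328 Fx -6.88 Fy -3.19 Fz -3.31 gap 0.256 t 11.6
tray [89.07  0.47] z 0.0328 Fx -7.33 Fy -3.47 Fz -4.01 gap 0.256 t 11.8
tray [88.87  0.44] z 0.0326 Fx -5.1 Fy -2.19 Fz -1.32 gap 0.257 t 12.0
```

```bash
python3 -m inch '[[[0,0,0.004,-0.008,0],[0,0,0.004,-0.008,0]]]' >/dev/null; python3 f.py;python3 -m inch '[[[0,0,0,-0.005,0],[0,0,0,-0.005,0]]]' >/dev/null; python3 f.py
```

```text
tray [88.58  0.43] z 0.0323 Fx -1.83 Fy -2.54 Fz 4.32 gap 0.257 t 12.2
tray [88.4   0.41] z 0.0322 Fx 1.11 Fy -2.44 Fz 6.93 gap 0.256 t 12.4
```

```bash
python3 -m inch '[[[0.35,0,0,0,0],[0.6,0,0,0,0],[0.6,0,0,0,0],[0.6,0,-0.1,0,0],[0.6,0,-0.4,0,0],[0.6,0,-0.6,0,0],[0.6,0,-0.65,0,0]]]'; python3 f.py; python3 -c "
from h import *
plan([0.4333,0.0706,.1],102.9)
S=optics.get_image('scene');W=optics.get_image('wrist')
im=S['pixels'][190:305,190:325,::-1];a=cv2.resize(np.clip((im/255.)**.5*255,0,255).astype('uint8'),(540,460),interpolation=cv2.INTER_CUBIC)
cv2.imwrite('pics/z16.png',a);save(W,'w8')"
```

```text
time: 13.1
tool_pos: [0.5154, -0.068, 0.1325]
orientation: [-90.3, 0.2, 103.0]
contact_force: [0.1, -0.2, -0.9]
finger_gap: 0.601
tray [86.49  1.58] z 0.1325 Fx -0.07 Fy 0.27 Fz -0.86 gap 0.601 t 13.1
t 13.1 pos [ 0.5154 -0.068   0.1325] ori [-90.31   0.18 102.96] gap 0.601 F [ 0.13 -0.24 -0.86] -> shares [1.0237 0.2118 0.3277] turn 0.0009
```

View pics/z16.png

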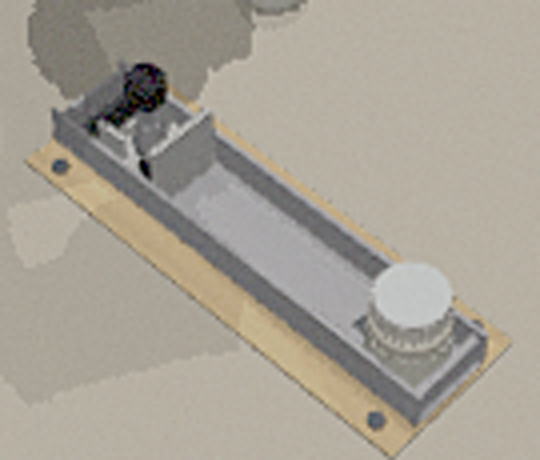

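View pics/w8.png

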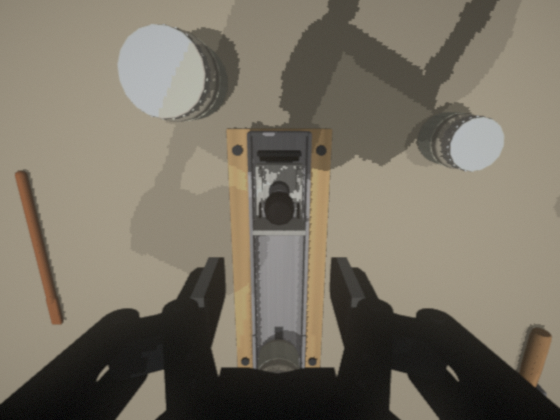

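```bash
python3 -c "
from h import *
W=optics.get_image('wrist');print(onz(W,(476,142),.062))"
python3 -m inch '[[[0.9,0.3,0,0.1,0],[0.9,0.6,0,0.2,0],[0.9,0.9,0,0.3,0],[0.9,1,0,0.33,0],[0.9,1,0,0.33,0]]]'; python3 -c "
from h import *
plan([0.4333,0.0706,.04],102.9)
W=optics.get_image('wrist');save(W,'w9')
for q in ((.4333,.0706),(.4348,.0736)):print(proj(W,[*q,.062]))"
```

```text
[0.42909318 0.06795361 0.062     ]
time: 13.75
tool_pos: [0.4292, 0.0695, 0.1276]
orientation: [-89.8, -0.1, 103.1]
contact_force: [1.6, -0.9, 0.5]
finger_gap: 0.899
t 13.75 pos [0.4292 0.0695 0.1276] ori [-8.9780e+01 -7.0000e-02  1.0314e+02] gap 0.899 F [ 1.6  -0.87  0.49] -> shares [ 2.00e-04  5.84e-01 -3.04e-02] turn 0.004
[[278.22115547 213.78913222]]
[[281.39076539 216.28477664]]
```

View pics/w9.png

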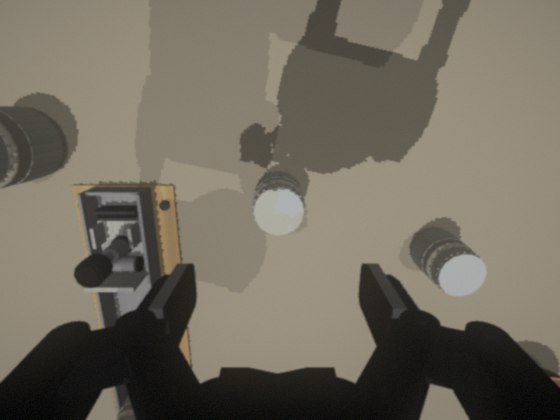

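```bash
python3 -m inch '[[[0.9,0,0.25,-0.02,0],[0.9,0,0.5,-0.02,0],[0.9,0,0.68,-0.02,0],[0.9,0,0.76,-0.02,0],[0.9,0,0.76,-0.02,0]]]'; python3 -c "
from h import *
plan([0.4328,0.0706,.012],102.9)
S=optics.get_image('scene');D=optics.get_image('side');W=optics.get_image('wrist');save(W,'w10')
def br(im): return np.clip((im/255.)**.45*255,0,255).astype('uint8')
a=cv2.resize(br(S['pixels'][140:210,225:295,::-1]),(400,400),interpolation=cv2.INTER_CUBIC)
b=cv2.resize(br(D['pixels'][170:240,180:250,::-1]),(400,400),interpolation=cv2.INTER_CUBIC)
cv2.imwrite('pics/z17.png',np.hstack([a,b]))"
```

```text
time: 14.3
tool_pos: [0.4333, 0.0675, 0.0127]
orientation: [-89.7, -0.1, 102.9]
contact_force: [-0.4, 0.8, 0.4]
finger_gap: 0.901
t 14.3 pos [0.4333 0.0675 0.0127] ori [-8.9700e+01 -7.0000e-02  1.0288e+02] gap 0.901 F [-0.42  0.83  0.42] -> shares [ 0.0211  0.0045 -0.0016] turn -0.0004
```

View pics/w10.png

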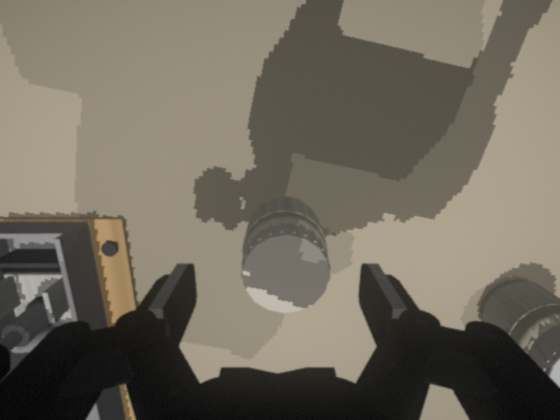

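View pics/z17.png

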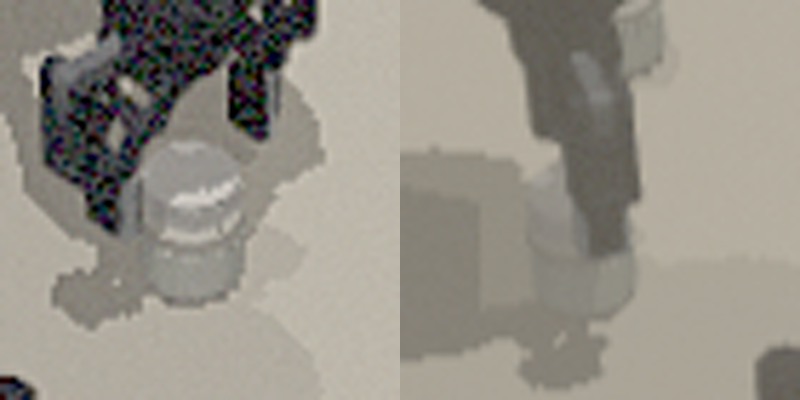

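```bash
python3 -c "
from h import *
S=optics.get_image('scene');D=optics.get_image('side')
X=tri([S,D],[(225+112*.175,140+233*.175),(180+207*.175,170+252*.175)]);s=get_state()
print(X,X-s['tool_pos'],R.from_euler('xyz',s['orientation'],degrees=True).as_matrix().T@(X-s['tool_pos']))"
```

```text
[0.44523048 0.02438177 0.06307336] [ 0.00979056 -0.0438179   0.04725516] [-0.04491488 -0.04723909  0.00018747]
```

```bash
python3 -m inch '[[[0.9,0.02,0.08,0,0],[0.9,0.02,0.16,0,0],[0.8,0.02,0.16,0,0]]]'; python3 -c "
from h import *
plan([0.4328,0.0706,-.01],102.9)
S=optics.get_image('scene');D=optics.get_image('side');W=optics.get_image('wrist');save(W,'w11')
def br(im): return np.clip((im/255.)**.45*255,0,255).astype('uint8')
a=cv2.resize(br(S['pixels'][140:210,225:295,::-1]),(400,400),interpolation=cv2.INTER_CUBIC)
b=cv2.resize(br(D['pixels'][170:240,180:250,::-1]),(400,400),interpolation=cv2.INTER_CUBIC)
cv2.imwrite('pics/z18.png',np.hstack([a,b]))"
```

```text
time: 14.85
tool_pos: [0.4336, 0.0714, -0.0091]
orientation: [-90.0, -0.0, 103.0]
contact_force: [-0.1, -0.2, -0.6]
finger_gap: 0.805
t 14.85 pos [ 0.4336  0.0714 -0.0091] ori [-8.9960e+01 -1.0000e-02  1.0297e+02] gap 0.805 F [-0.07 -0.2  -0.59] -> shares [-0.0043  0.0061  0.0064] turn 0.0011
```

View pics/w11.png

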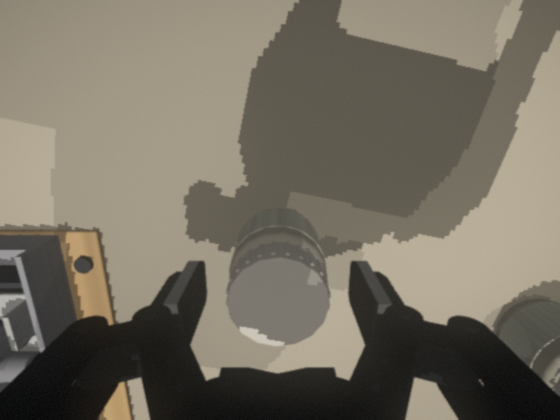

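View pics/z18.png

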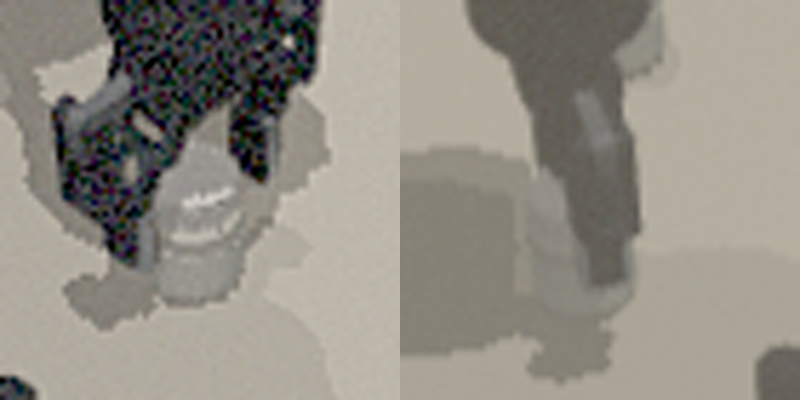

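```bash
python3 -m inch '[[[0.6,-0.003,0,0.005,0],[0.3,-0.003,0,0.005,0],[0.3,-0.003,0,0.005,0],[0.3,-0.003,0,0.005,0],[0.3,-0.003,0,0.005,0]]]' 45; python3 f.py; python3 -m inch '[[[0.3,0,-0.05,0,0],[0.3,0,-0.15,0,0],[0.3,0,-0.25,0,0]]]'; python3 -c "
from h import *
plan([*tw(-.06,0),.06],102.9)
S=optics.get_image('scene');D=optics.get_image('side');W=optics.get_image('wrist');save(W,'w12')
def br(im): return np.clip((im/255.)**.45*255,0,255).astype('uint8')
a=cv2.resize(br(S['pixels'][140:210,225:295,::-1]),(400,400),interpolation=cv2.INTER_CUBIC)
b=cv2.resize(br(D['pixels'][170:240,180:250,::-1]),(400,400),interpolation=cv2.INTER_CUBIC)
cv2.imwrite('pics/z19.png',np.hstack([a,b]))"
```

```text
time: 15.5
tool_pos: [0.4337, 0.0708, -0.0078]
orientation: [-90.1, 0.0, 103.0]
contact_force: [-2.7, -0.2, 8.3]
finger_gap: 0.514
tray [ 135.18 -151.88] z -0.0078 Fx 2.7 Fy -0.42 Fz 8.32 gap 0.514 t 15.5
time: 15.8
tool_pos: [0.4331, 0.0708, 0.0294]
orientation: [-90.0, -0.0, 103.0]
contact_force: [0.7, -0.3, 0.1]
finger_gap: 0.512
t 15.8 pos [0.4331 0.0708 0.0294] ori [-8.9980e+01 -1.0000e-02  1.0296e+02] gap 0.512 F [ 0.74 -0.33  0.08] -> shares [-1.0151 -0.2048 -1.3042] turn 0.001
```

View pics/w12.png

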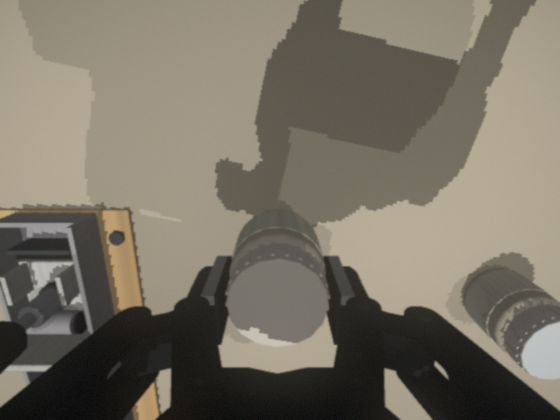

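View pics/z19.png

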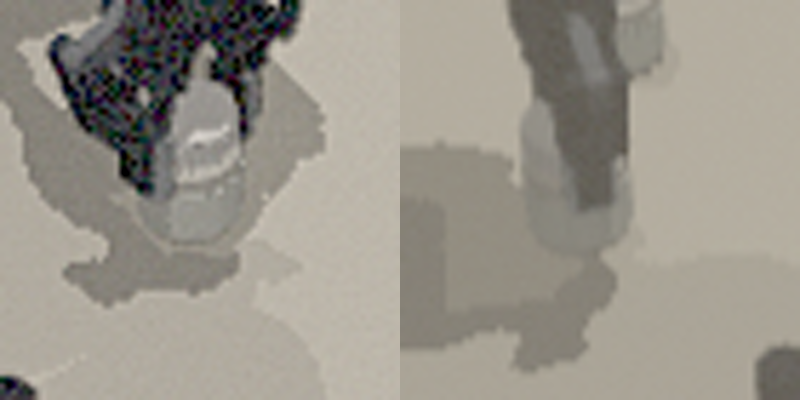

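```bash
python3 -m inch '[[[0.3,0,-0.2,0,0],[0.3,-0.15,-0.34,-0.15,0],[0.3,-0.3,-0.34,-0.4,0],[0.3,-0.5,-0.34,-0.65,0],[0.3,-0.5,-0.34,-0.65,0]]]'; python3 -m inch '[[[0.3,-0.2,0,-0.25,0],[0.3,-0.4,0,-0.5,0],[0.3,-0.52,0,-0.65,0],[0.3,-0.52,0,-0.65,0],[0.3,-0.52,0,-0.65,0]]]'; python3 f.py; python3 -c "
from h import *
plan([*tw(-.06,0),.04],102.9)
W=optics.get_image('wrist');save(W,'w13')
for c in ((-.135,.025),(-.135,-.025),(.05,.025),(.05,-.025)):print(proj(W,[*tw(*c),.032]))
"
```

```text
time: 16.45
tool_pos: [0.5499, 0.017, 0.0789]
orientation: [-90.2, 0.1, 102.8]
contact_force: [-1.2, 0.5, -1.0]
finger_gap: 0.516
time: 16.95
tool_pos: [0.6563, -0.0343, 0.0778]
orientation: [-89.8, -0.1, 102.9]
contact_force: [0.3, -0.2, -0.3]
finger_gap: 0.517
tray [-58.29   0.21] z 0.0778 Fx -0.22 Fy 0.21 Fz -0.25 gap 0.517 t 16.95
t 16.95 pos [ 0.6563 -0.0343  0.0778] ori [-8.9820e+01 -9.0000e-02  1.0294e+02] gap 0.517 F [ 0.26 -0.16 -0.25] -> shares [ 0.001   0.2523 -0.0122] turn 0.0006
[[247.85237613 305.15669386]]
[[308.75973882 305.07945822]]
[[239.97120637  58.32294546]]
[[317.24456909  58.35076535]]
```

View pics/w13.png

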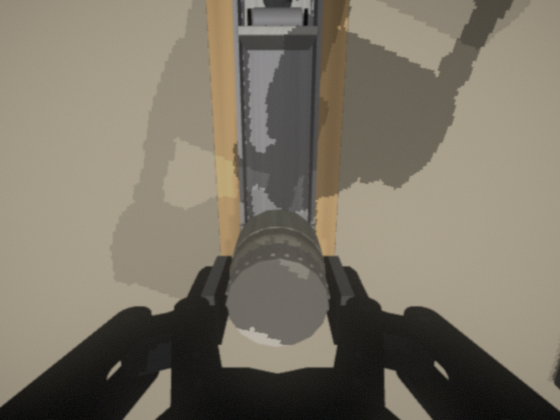

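```bash
python3 -m inch '[[[0.3,0.001,0.12,-0.01,0],[0.3,0.001,0.24,-0.01,0],[0.3,0.001,0.32,-0.01,0],[0.3,0.001,0.36,-0.01,0],[0.3,0.001,0.4,-0.01,0],[0.3,0.001,0.44,-0.01,0]]]'; python3 f.py; python3 -c "
from h import *
plan([*tw(-.06,0),-.003],102.9)
S=optics.get_image('scene');D=optics.get_image('side')
def br(im): return np.clip((im/255.)**.45*255,0,255).astype('uint8')
a=cv2.resize(br(S['pixels'][215:305,235:325,::-1]),(400,400),interpolation=cv2.INTER_CUBIC)
b=cv2.resize(br(D['pixels'][180:270,270:360,::-1]),(400,400),interpolation=cv2.INTER_CUBIC)
cv2.imwrite('pics/z20.png',np.hstack([a,b]))"
```

```text
time: 17.6
tool_pos: [0.6594, -0.0339, 0.014]
orientation: [-90.1, 0.0, 103.0]
contact_force: [0.1, -0.4, -0.6]
finger_gap: 0.511
tray [-61.4    0.56] z 0.014 Fx 0.04 Fy 0.43 Fz -0.62 gap 0.511 t 17.6
t 17.6 pos [ 0.6594 -0.0339  0.014 ] ori [-9.0060e+01  2.0000e-02  1.0297e+02] gap 0.511 F [ 0.05 -0.43 -0.62] -> shares [0.0038 0.113  0.0094] turn 0.0011
```

View pics/z20.png

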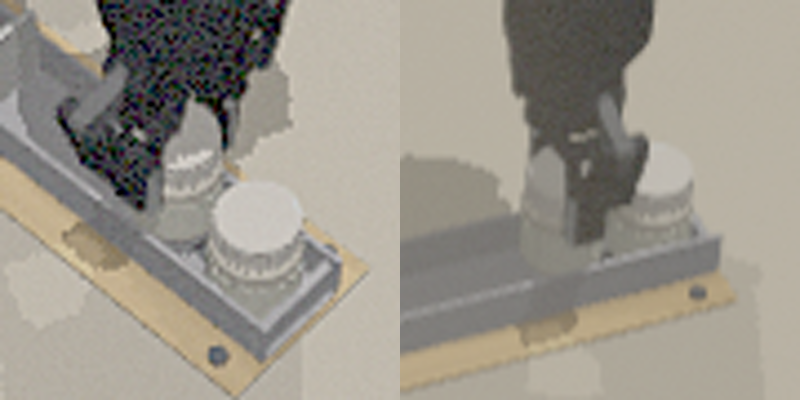

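```bash
python3 -m inch '[[[0.3,0.002,0.03,0,0],[0.3,0.002,0.06,0,0],[0.3,0.002,0.08,0,0],[0.3,0.002,0.08,0,0]]]'>/dev/null; python3 f.py;python3 -m inch '[[[0.3,0,0.015,0,0],[0.3,0,0.015,0,0]]]'>/dev/null; python3 f.py;python3 -m inch '[[[0.3,0,0.014,0,0],[0.3,0,0.014,0,0]]]'>/dev/null; python3 f.py
```

```text
tray [-60.72   0.17] z 0.001 Fx -0.44 Fy 0.52 Fz -1.34 gap 0.511 t 18.1
tray [-61.01   0.29] z -0.0008 Fx -0.42 Fy -0.09 Fz -0.51 gap 0.514 t 18.3
tray [-61.4    0.41] z -0.0017 Fx 2.3 Fy -0.84 Fz 4.65 gap 0.514 t 18.5
```

```bash
python3 -m inch '[[[0.6,0,0,0,0],[0.75,0,0,0,0],[0.75,0,-0.02,0,0],[0.75,0,-0.2,0,0],[0.75,0,-0.5,0,0],[0.75,0,-0.6,0,0],[0.75,0,-0.6,0,0]]]'; python3 f.py; python3 -c "
from h import *
plan([0.4530,0.2393,.1],102.9)
W=optics.get_image('wrist');save(W,'w14')
S=optics.get_image('scene');D=optics.get_image('side')
def br(im): return np.clip((im/255.)**.45*255,0,255).astype('uint8')
a=cv2.resize(br(S['pixels'][215:305,235:325,::-1]),(400,400),interpolation=cv2.INTER_CUBIC)
b=cv2.resize(br(D['pixels'][180:270,270:360,::-1]),(400,400),interpolation=cv2.INTER_CUBIC)
cv2.imwrite('pics/z21.png',np.hstack([a,b]))"
```

```text
time: 19.2
tool_pos: [0.661, -0.0341, 0.0909]
orientation: [-90.3, 0.1, 103.0]
contact_force: [0.2, 0.1, 0.0]
finger_gap: 0.749
tray [-62.97   1.07] z 0.0909 Fx -0.19 Fy -0.08 Fz 0.05 gap 0.749 t 19.2
t 19.2 pos [ 0.661  -0.0341  0.0909] ori [-90.35   0.14 102.96] gap 0.749 F [0.17 0.12 0.05] -> shares [ 2.087  -0.0718  0.9422] turn 0.0011
```

View pics/w14.png

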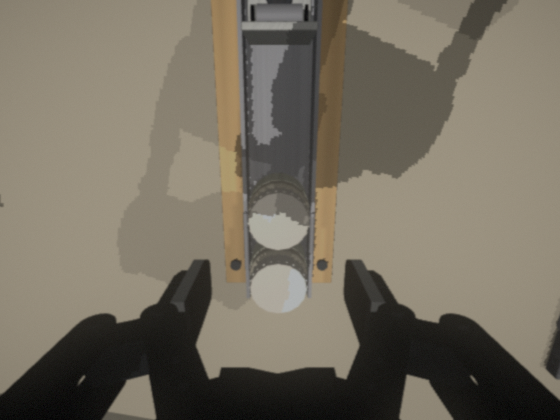

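View pics/z21.png

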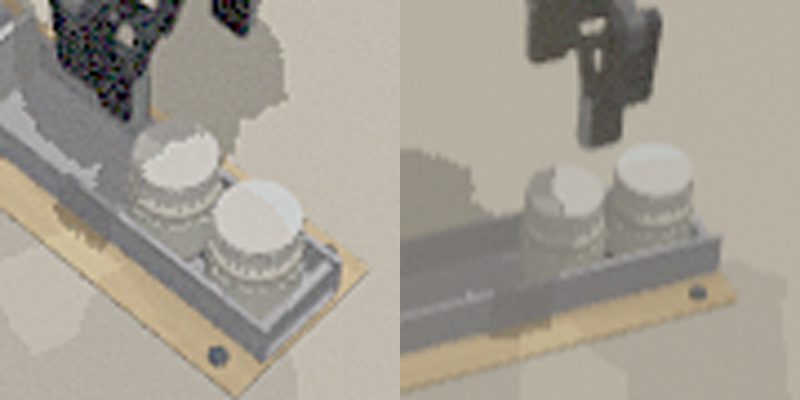

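```bash
python3 -m inch '[[[0.9,0.3,0,0.13,0],[0.9,0.6,0,0.27,0],[0.9,0.9,0,0.4,0],[0.9,1,0,0.45,0]]]' >/dev/null; python3 -m inch '[[[0.9,0.3,0,0.14,0],[0.9,0.6,0,0.28,0],[0.9,0.9,0,0.42,0],[0.9,1,0,0.48,0],[0.9,1,0,0.48,0]]]'; python3 -c "
from h import *
plan([0.4530,0.2393,-.009],102.9)
W=optics.get_image('wrist');save(W,'w15');print(proj(W,[.453,.2393,.062]))
"
```

```text
time: 20.25
tool_pos: [0.4536, 0.2286, 0.0863]
orientation: [-89.8, 0.0, 103.2]
contact_force: [0.3, -1.1, 0.5]
finger_gap: 0.899
t 20.25 pos [0.4536 0.2286 0.0863] ori [-89.85   0.   103.16] gap 0.899 F [ 0.28 -1.11  0.5 ] -> shares [ 0.0701  0.6351 -0.0139] turn 0.0043
[[293.66313934 229.47106118]]
```

View pics/w15.png

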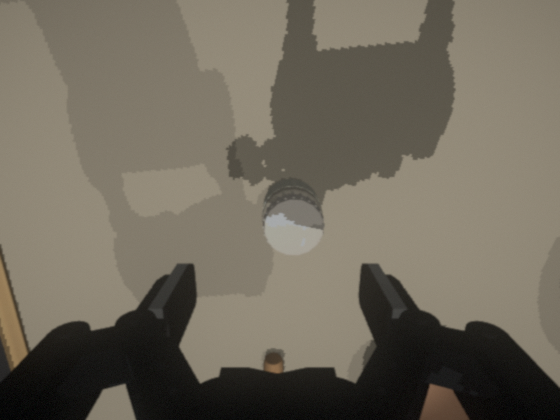

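```bash
python3 -m inch '[[[0.9,0.07,0.15,-0.014,0],[0.9,0.07,0.35,-0.014,0],[0.9,0.07,0.52,-0.014,0],[0.8,0.07,0.6,-0.014,0],[0.8,0.07,0.63,-0.014,0],[0.8,0.07,0.63,-0.014,0]]]'; python3 -c "
from h import *
plan([0.4530,0.2393,-.009],102.9)
W=optics.get_image('wrist');save(W,'w16');
"
```

```text
time: 20.9
tool_pos: [0.456, 0.2375, -0.0074]
orientation: [-90.0, 0.0, 102.9]
contact_force: [-0.3, -0.2, -0.1]
finger_gap: 0.803
t 20.9 pos [ 0.456   0.2375 -0.0074] ori [-89.98   0.   102.9 ] gap 0.803 F [-0.34 -0.18 -0.06] -> shares [0.0165 0.0107 0.017 ] turn 0.0001
```

View pics/w16.png

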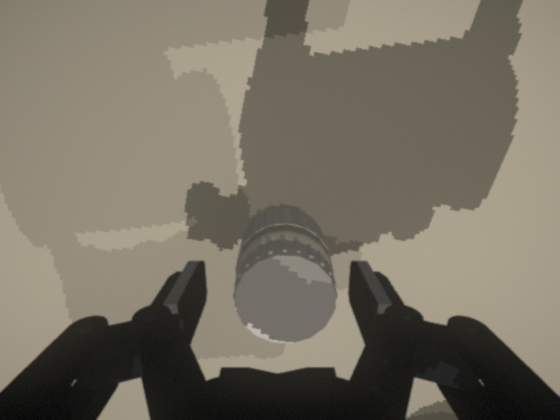

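```bash
python3 -m inch '[[[0.8,0.018,0.01,0.005,0],[0.6,0.018,0.01,0.005,0],[0.3,0.018,0.01,0.005,0],[0.3,0.018,0.01,0.005,0],[0.3,0.018,0.01,0.005,0],[0.3,0.018,0.01,0.005,0]]]' 45; python3 f.py; python3 -m inch '[[[0.3,0,-0.05,0,0],[0.3,0,-0.2,0,0],[0.3,0,-0.4,0,0],[0.3,0,-0.6,0,0]]]'; python3 -c "
from h import *
plan([*tw(-.008,0),.08],102.9)
W=optics.get_image('wrist');save(W,'w17');
"
```

```text
time: 21.55
tool_pos: [0.4545, 0.2408, -0.0076]
orientation: [-90.1, -0.0, 103.0]
contact_force: [-0.6, 1.1, 5.3]
finger_gap: 0.515
tray [  76.9  -312.99] z -0.0076 Fx 0.38 Fy -1.19 Fz 5.25 gap 0.515 t 21.55
time: 21.95
tool_pos: [0.4538, 0.2404, 0.0826]
orientation: [-90.0, 0.0, 103.0]
contact_force: [0.2, 0.2, -0.6]
finger_gap: 0.517
t 21.95 pos [0.4538 0.2404 0.0826] ori [-89.97   0.   102.97] gap 0.517 F [ 0.23  0.15 -0.61] -> shares [-2.0856  0.0174 -0.5691] turn 0.0011
```

View pics/w17.png

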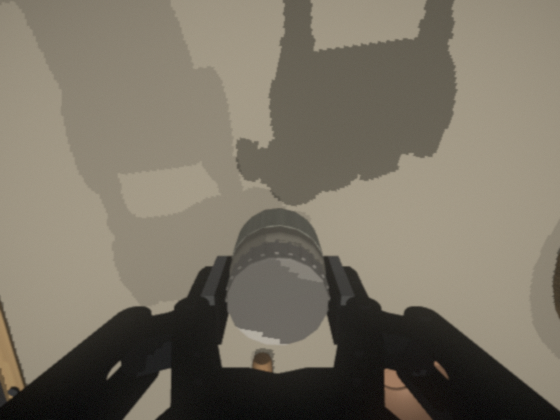

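```bash
python3 -m inch '[[[0.3,-0.2,0,-0.05,0],[0.3,-0.5,0,-0.13,0],[0.3,-0.8,0,-0.21,0],[0.3,-1,0,-0.27,0],[0.3,-1,0,-0.27,0]]]' >/dev/null; python3 -m inch '[[[0.3,-0.25,0,-0.07,0],[0.3,-0.55,0,-0.15,0],[0.3,-0.85,0,-0.24,0],[0.3,-1,0,-0.29,0],[0.3,-1,0,-0.29,0],[0.3,-1,0,-0.29,0]]]'; python3 -c "
from h import *
plan([*tw(-.008,0),.04],102.9)
"
```

```text
time: 23.1
tool_pos: [0.6027, -0.0325, 0.0811]
orientation: [-90.0, -0.1, 102.9]
contact_force: [-0.4, 1.2, -1.3]
finger_gap: 0.513
t 23.1 pos [ 0.6027 -0.0325  0.0811] ori [-8.9960e+01 -5.0000e-02  1.0293e+02] gap 0.513 F [-0.44  1.17 -1.26] -> shares [-0.0905  0.2738 -0.0102] turn 0.0005
```

```bash
python3 -m inch '[[[0.3,-0.05,0,-0.01,0],[0.3,-0.09,0.05,-0.01,0],[0.3,-0.09,0.15,-0.01,0],[0.3,-0.09,0.2,-0.01,0],[0.3,-0.09,0.2,-0.01,0]]]'; python3 f.py; python3 -c "
from h import *
plan([*tw(-.008,0),.0],102.9)
W=optics.get_image('wrist');save(W,'w18')
S=optics.get_image('scene');D=optics.get_image('side')
def br(im): return np.clip((im/255.)**.45*255,0,255).astype('uint8')
a=cv2.resize(br(S['pixels'][205:305,225:325,::-1]),(400,400),interpolation=cv2.INTER_CUBIC)
b=cv2.resize(br(D['pixels'][180:280,250:350,::-1]),(400,400),interpolation=cv2.INTER_CUBIC)
cv2.imwrite('pics/z22.png',np.hstack([a,b]))"
```

```text
time: 23.6
tool_pos: [0.6066, -0.0453, 0.0498]
orientation: [-89.8, -0.1, 103.0]
contact_force: [-0.7, 0.6, -0.9]
finger_gap: 0.52
tray [-7.38 -0.14] z 0.0498 Fx 0.57 Fy -0.73 Fz -0.91 gap 0.52 t 23.6
t 23.6 pos [ 0.6066 -0.0453  0.0498] ori [-8.9840e+01 -8.0000e-02  1.0299e+02] gap 0.52 F [-0.72  0.59 -0.91] -> shares [-0.0014  0.3318 -0.005 ] turn 0.0015
```

View pics/w18.png

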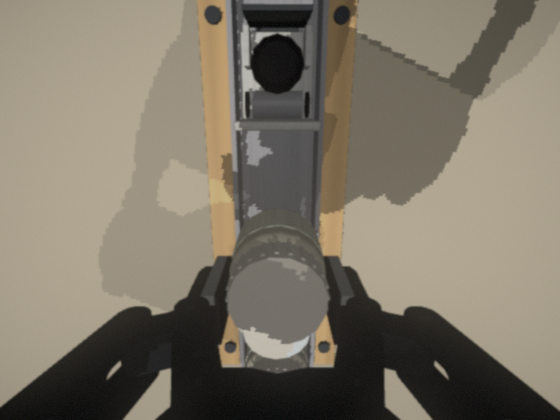

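View pics/z22.png

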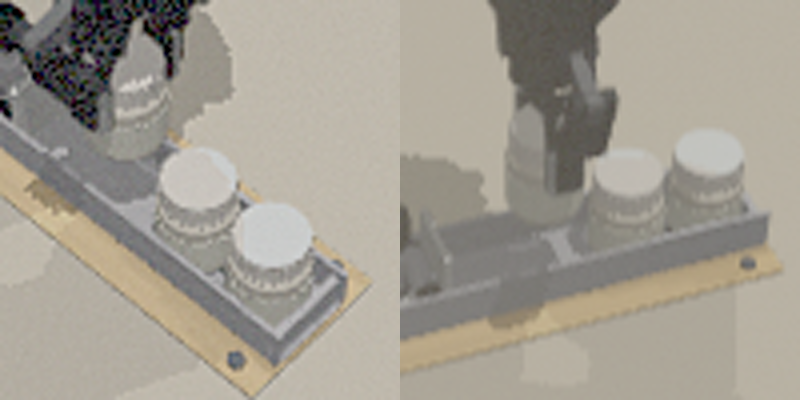

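Aligned above the third place; lower it in.

```bash
python3 -m inch '[[[0.3,-0.001,0.08,0,0],[0.3,-0.001,0.16,0,0],[0.3,-0.001,0.22,0,0],[0.3,-0.001,0.27,0,0],[0.3,-0.001,0.31,0,0],[0.3,-0.001,0.325,0,0],[0.3,-0.001,0.325,0,0]]]'>/dev/null; python3 f.py;python3 -m inch '[[[0.3,0,0.01,0,0],[0.3,0,0.01,0,0]]]'>/dev/null; python3 f.py
```

```text
tray [-8.31  0.74] z 0.0022 Fx -0.54 Fy 0.01 Fz 0.24 gap 0.514 t 24.45
tray [-8.62  0.87] z 0.0013 Fx -0.46 Fy -0.03 Fz -1.7 gap 0.514 t 24.65
```

```bash
python3 -m inch '[[[0.3,0.003,0.012,0,0],[0.3,0.003,0.012,0,0]]]'>/dev/null; python3 f.py;python3 -m inch '[[[0.3,0,0.012,0,0],[0.3,0,0.012,0,0]]]'>/dev/null; python3 f.py
```

```text
tray [-8.35  0.28] z -0.0008 Fx 0.69 Fy 0.2 Fz -0.49 gap 0.517 t 24.85
tray [-8.61  0.42] z -0.0016 Fx 2.72 Fy -1.06 Fz 5.38 gap 0.516 t 25.05
```

```bash
python3 -m inch '[[[0.6,0,0,0,0],[0.75,0,0,0,0],[0.75,0,-0.02,0,0],[0.75,0,-0.2,0,0],[0.75,0,-0.45,0,0],[0.75,0,-0.6,0,0],[0.75,0,-0.6,0,0]]]'; python3 f.py; python3 -c "
from h import *
plan([*tw(.0885,0.0003),.07],102.9)
W=optics.get_image('wrist');save(W,'w19')
S=optics.get_image('scene');D=optics.get_image('side')
def br(im): return np.clip((im/255.)**.45*255,0,255).astype('uint8')
a=cv2.resize(br(S['pixels'][205:305,225:325,::-1]),(400,400),interpolation=cv2.INTER_CUBIC)
b=cv2.resize(br(D['pixels'][180:280,250:350,::-1]),(400,400),interpolation=cv2.INTER_CUBIC)
cv2.imwrite('pics/z23.png',np.hstack([a,b]))"
```

```text
time: 25.75
tool_pos: [0.6102, -0.046, 0.0915]
orientation: [-90.4, 0.2, 103.0]
contact_force: [0.4, -0.7, -0.4]
finger_gap: 0.748
tray [-10.73   1.33] z 0.0915 Fx -0.25 Fy 0.75 Fz -0.36 gap 0.748 t 25.75
t 25.75 pos [ 0.6102 -0.046   0.0915] ori [-90.4    0.17 102.96] gap 0.748 F [ 0.41 -0.67 -0.36] -> shares [0.008  0.1388 0.6625] turn 0.0011
```

View pics/w19.png

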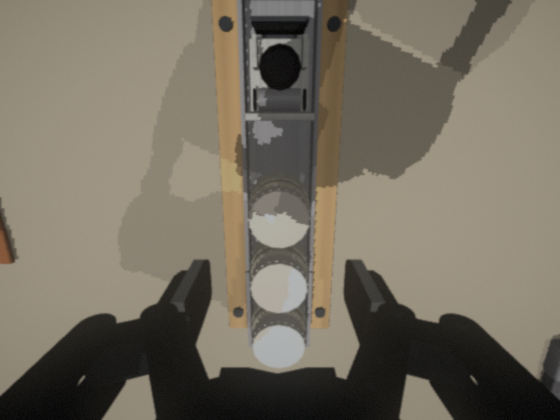

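View pics/z23.png

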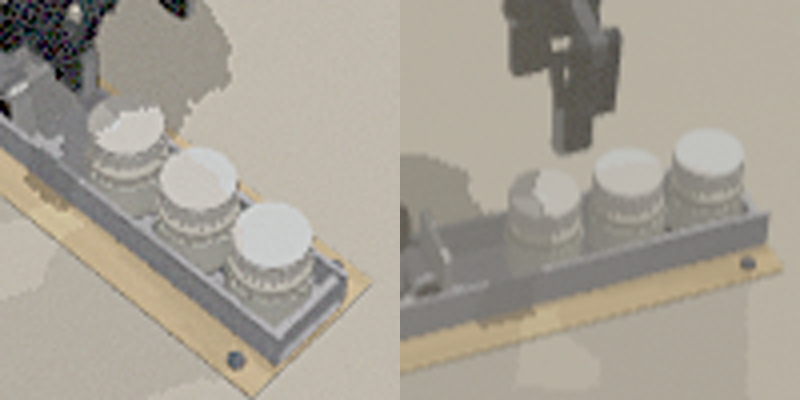

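```bash
python3 -m inch '[[[0.6,0,0,0.15,0],[0.6,0,0,0.4,0],[0.6,0.003,0,0.6,0],[0.6,0.003,0,0.65,0],[0.6,0.003,0,0.65,0]]]'>/dev/null;  python3 f.py; python3 -m inch '[[[0.6,0,0.15,0,0],[0.6,0,0.3,0,0],[0.6,0,0.38,0,0],[0.6,0,0.38,0,0]]]'; python3 f.py; python3 -c "
from h import *
plan([*tw(.0886,0.0002),.025],102.9)
W=optics.get_image('wrist');save(W,'w20')"
```

```text
tray [89.96 -0.12] z 0.0868 Fx 0.43 Fy 0.4 Fz -0.73 gap 0.598 t 26.4
time: 26.8
tool_pos: [0.5122, -0.0665, 0.0285]
orientation: [-89.8, -0.1, 103.0]
contact_force: [-0.1, -0.1, -0.2]
finger_gap: 0.602
tray [89.38 -0.57] z 0.0285 Fx 0.17 Fy 0.11 Fz -0.17 gap 0.602 t 26.8
t 26.8 pos [ 0.5122 -0.0665  0.0285] ori [-89.83  -0.11 102.98] gap 0.602 F [-0.14 -0.15 -0.17] -> shares [-0.0052  0.0233 -0.0053] turn 0.0013
```

View pics/w20.png

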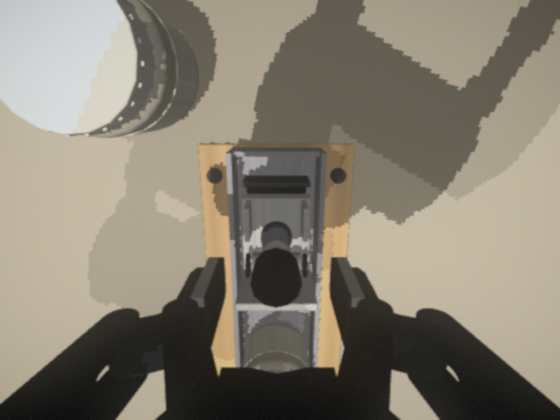

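```bash
python3 -m inch '[[[0.6,-0.005,0.015,-0.004,0],[0.4,-0.005,0.015,-0.004,0],[0,-0.005,0.015,-0.004,0],[0,-0.005,0.015,-0.004,0],[0,-0.005,0.015,-0.004,0],[0,-0.005,0.015,-0.004,0],[0,-0.005,0.015,-0.004,0]]]' 50;  python3 f.py
```

```text
time: 27.55
tool_pos: [0.5138, -0.0672, 0.0291]
orientation: [-90.1, -0.0, 103.0]
contact_force: [0.1, 2.8, 6.3]
finger_gap: 0.254
tray [87.95  0.45] z 0.0291 Fx -0.77 Fy -2.75 Fz 6.31 gap 0.254 t 27.55
```

```bash
python3 -m inch '[[[0,0,0,0.012,0],[0,0,0,0.012,0]]]' >/dev/null;  python3 f.py;  python3 -m inch '[[[0,0,-0.03,0.012,0],[0,0,-0.065,0.012,0],[0,0,-0.065,0.012,0]]]' >/dev/null;  python3 f.py
```

```text
tray [88.37  0.55] z 0.0292 Fx -5.02 Fy -4.38 Fz 3.65 gap 0.256 t 27.75
tray [89.92  0.52] z 0.0387 Fx -8.87 Fy -3.95 Fz -5.15 gap 0.256 t 28.05
```

```bash
python3 -m inch '[[[0,0,0,-0.01,0],[0,0,0,-0.025,0],[0,0,0,-0.04,0],[0,0,0,-0.04,0]]]' >/dev/null;  python3 f.py;  python3 -m inch '[[[0,0,0,-0.02,0],[0,0,0,-0.04,0],[0,0,0,-0.06,0],[0,0,0,-0.08,0],[0,0,0,-0.08,0]]]' >/dev/null;  python3 f.py
```

```text
tray [83.89  0.52] z 0.0381 Fx -7.37 Fy -3.03 Fz -4.34 gap 0.255 t 28.45
tray [71.82  0.47] z 0.0381 Fx -7.98 Fy -2.98 Fz -4.91 gap 0.251 t 28.95
```

```bash
python3 -m inch '[[[0,0,0.01,-0.02,0],[0,0,0.02,-0.04,0],[0,0,0.02,-0.06,0],[0,0,0.02,-0.08,0],[0,0,0.02,-0.1,0],[0,0,0.02,-0.12,0],[0,0,0.02,-0.14,0],[0,0,0.02,-0.155,0],[0,0,0.02,-0.165,0],[0,0,0.02,-0.165,0]]]' >/dev/null;  python3 f.py; python3 -c "
from h import *
W=optics.get_image('wrist');save(W,'w21')
S=optics.get_image('scene');D=optics.get_image('side')
def br(im): return np.clip((im/255.)**.45*255,0,255).astype('uint8')
a=cv2.resize(br(S['pixels'][205:305,215:315,::-1]),(400,400),interpolation=cv2.INTER_CUBIC)
b=cv2.resize(br(D['pixels'][180:280,250:350,::-1]),(400,400),interpolation=cv2.INTER_CUBIC)
cv2.imwrite('pics/z24.png',np.hstack([a,b]))"
```

```text
tray [47.2   0.46] z 0.0351 Fx -7.83 Fy -2.95 Fz -4.43 gap 0.255 t 29.95
```

View pics/z24.png

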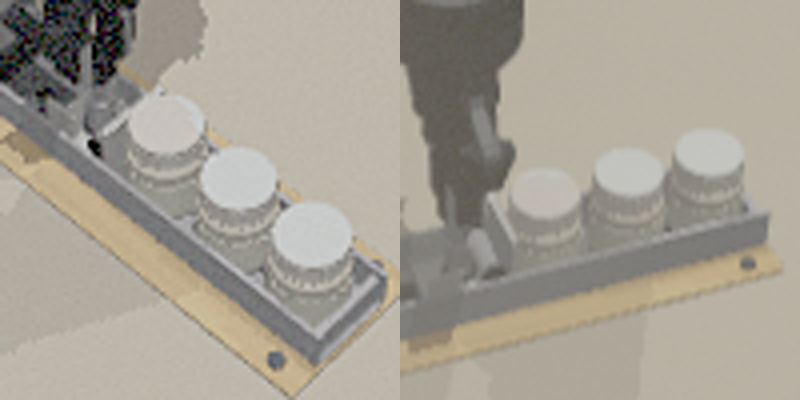

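```bash
python3 -m inch '[[[0,0,0,-0.01,0],[0,0,0,-0.02,0],[0,0,0,-0.03,0],[0,0,0,-0.04,0],[0,0,0,-0.05,0],[0,0,0,-0.06,0],[0,0,0,-0.065,0],[0,0,0,-0.065,0]]]' >/dev/null;  python3 f.py; python3 -m inch '[[[0,0,0,-0.007,0],[0,0,0,-0.014,0],[0,0,0,-0.014,0]]]' >/dev/null;  python3 f.py
```

```text
tray [38.03  0.42] z 0.0349 Fx -6.13 Fy -2.69 Fz -4.57 gap 0.256 t 30.9
tray [36.06  0.4 ] z 0.0349 Fx -6.44 Fy -2.6 Fz -4.78 gap 0.254 t 31.2
```

```bash
for i in 1 2 3; do python3 -m inch '[[[0,0,0,-0.008,0],[0,0,0,-0.008,0]]]' >/dev/null;  python3 f.py; done
```

```text
tray [34.85  0.41] z 0.0349 Fx -5.34 Fy -2.88 Fz -3.78 gap 0.258 t 31.4
tray [33.67  0.42] z 0.0349 Fx -5.33 Fy -2.9 Fz -5.24 gap 0.255 t 31.6
tray [32.52  0.39] z 0.0349 Fx -5.58 Fy -3.46 Fz -4.12 gap 0.254 t 31.8
```

```bash
for i in 1 2; do python3 -m inch '[[[0,0,0,-0.006,0],[0,0,0,-0.006,0]]]' >/dev/null;  python3 f.py; done; python3 -c "
from h import *
S=optics.get_image('scene');D=optics.get_image('side')
def br(im): return np.clip((im/255.)**.45*255,0,255).astype('uint8')
a=cv2.resize(br(S['pixels'][205:305,215:315,::-1]),(400,400),interpolation=cv2.INTER_CUBIC)
b=cv2.resize(br(D['pixels'][180:280,250:350,::-1]),(400,400),interpolation=cv2.INTER_CUBIC)
cv2.imwrite('pics/z25.png',np.hstack([a,b]))"
```

```text
tray [32.45  0.39] z 0.0347 Fx -3.92 Fy -2.04 Fz -4.73 gap 0.253 t 32.0
tray [32.34  0.38] z 0.0347 Fx -1.89 Fy -3.09 Fz -4.74 gap 0.254 t 32.2
```

View pics/z25.png

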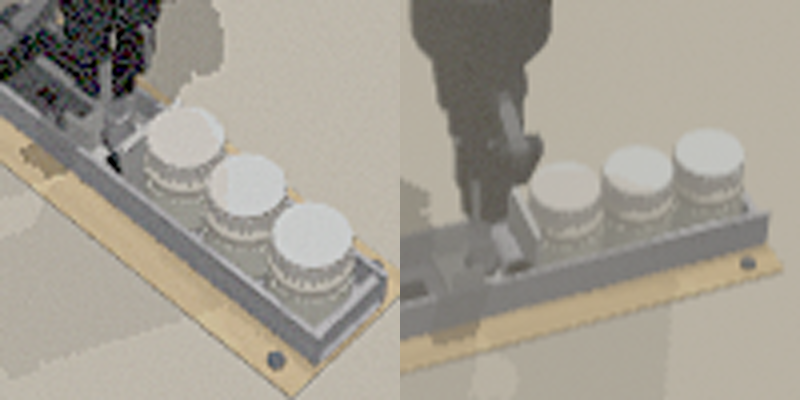

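```bash
python3 -m inch '[[[0,0,0.003,-0.005,0],[0,0,0.006,-0.005,0],[0,0,0.006,-0.005,0]]]' >/dev/null;  python3 f.py
```

```text
tray [31.84  0.41] z 0.034 Fx 1.27 Fy -3.74 Fz -1.44 gap 0.252 t 32.6
```

Forces near zero; the row takes the spring. Open gently and retreat upward.

```bash
python3 -m inch '[[[0.3,0,0,0,0],[0.4,0,0,0,0],[0.6,0,0,0,0],[0.6,0,0,0,0],[0.6,0,-0.05,0,0],[0.6,0,-0.25,0,0],[0.6,0,-0.5,0,0],[0.6,0,-0.8,0,0],[0.6,0,-0.8,0,0]]]';  python3 f.py; python3 -c "
from h import *
W=optics.get_image('wrist');save(W,'w22')
S=optics.get_image('scene');D=optics.get_image('side');save(S,'s22');save(D,'d22')
def br(im): return np.clip((im/255.)**.45*255,0,255).astype('uint8')
a=cv2.resize(br(S['pixels'][205:305,215:315,::-1]),(400,400),interpolation=cv2.INTER_CUBIC)
b=cv2.resize(br(D['pixels'][180:280,250:350,::-1]),(400,400),interpolation=cv2.INTER_CUBIC)
cv2.imwrite('pics/z26.png',np.hstack([a,b]))
for x in (-.112,-.066,-.02): print(proj(W,[*tw(x,0),.068]))
print(proj(W,[*tw(.033,0),.087]))"
```

```text
time: 33.5
tool_pos: [0.5728, -0.0557, 0.1613]
orientation: [-90.7, 0.3, 103.0]
contact_force: [0.2, -0.2, 0.5]
finger_gap: 0.604
tray [27.83  2.4 ] z 0.1613 Fx -0.12 Fy 0.24 Fz 0.5 gap 0.604 t 33.5
[[280.71338435 328.70491663]]
[[280.90220034 289.74578687]]
[[281.10927158 247.01998416]]
[[281.54008407 198.47914552]]
```

View pics/w22.png

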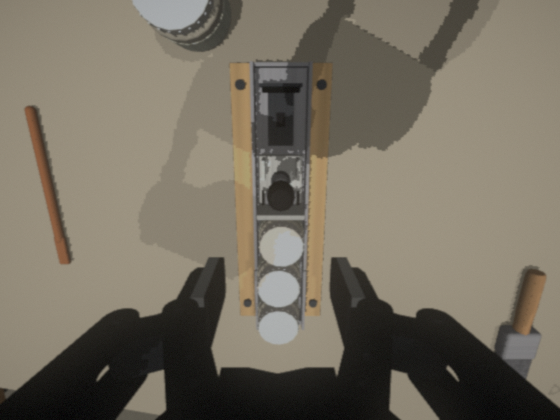

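View pics/z26.png

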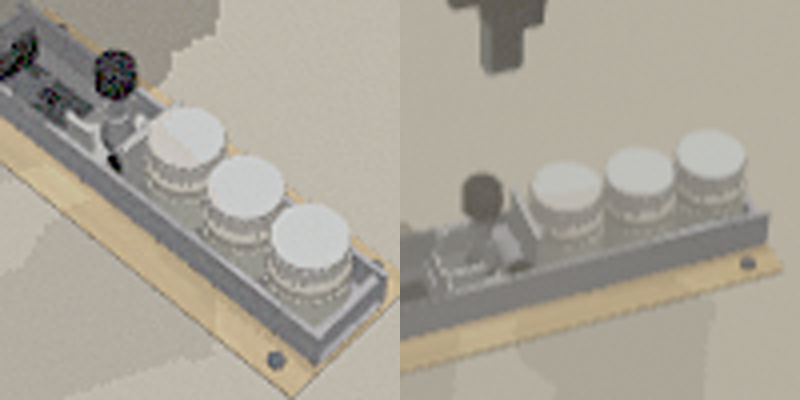

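View pics/d22.png

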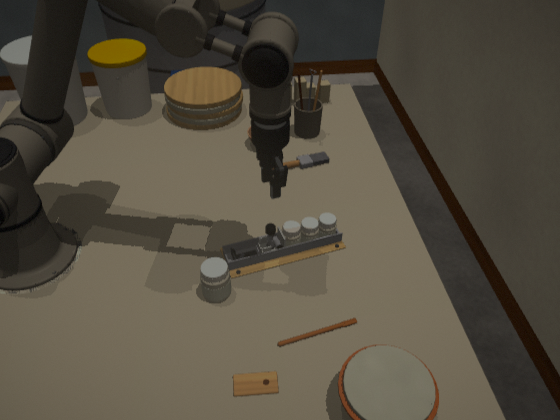

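```bash
python3 -c "
from workcell import bot,get_state
print(get_state()['time'],get_state()['qd'].round(2)); print(bot.finish_job())"
```

```text
33.65 [-0.09  1.48  1.43  0.07 -0.2   0.07]
the job is handed in; nothing more can be done
None
```

The track is reloaded. All three jars stand upright against the lip, with the follower pressing them and the gripper clear above. I handed it in at 33.65 s of the 72 s allowed.

- **Drawing back:** I pulled the follower by its knob to about 2.9 mm behind the latched place, and the force never showed the buffer being touched. Lowering the pin dropped it into the slot. Easing forward, the pull on the gripper went from about −7 N to near zero, so the latch was holding before I let go.
- **Jars:** Both loose jars went upright into the track behind the first one.
- **Easing forward:** I took the load, lifted the pin about 9.5 mm and kept it up for about 17 mm of travel. I then eased forward slowly until the row closed at follower place about 0.091–0.092, and released with almost no force on the knob.
- **Last checks:** In the wrist picture the three lids sat within about 1 pixel of the expected closed-row positions. In the last side picture the big jar, brush, wooden tool and rib showed no visible change. The arm hid most of the bowl there, so I did not confirm it, but nothing I did went near it.
- **What disagreed:** The finger tips turned out to be about 40 mm short of the reported tool point. My first closing therefore shut on empty air above the knob, with no force felt and nothing moved. I measured the offset in the pictures and used it for the rest.

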